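# Light the potting bench and sort the clay pots by size

## Robot

A 6-joint arm with a two-finger parallel gripper is mounted at the origin on the work surface. World frame = base frame: x ahead of the robot, y to its left, z up, the work surface at z = 0. Lengths are in m, angles in rad, forces in N, time in s.
With the tool pointing down it reaches from about 0.325 to 0.775 m from the base axis. Payload 9.3 kg.
Tool frame: the origin (TCP) lies on the centre line of the jaws, within the pads' length; the fingertips stand 14 mm ahead of it and the grasp point (between the pads) lies 5 mm behind it; z points along the fingers, y is the line along which they close (so a half turn about z gives the same grasp; the last joint's range is limited). The gripper opens to 85 mm and grips with 20 to 120 N. Pads are 22 mm wide; open, the fingers measure 114 mm over their backs; the gripper's body (76 mm by 85 mm) begins 54 mm behind the grasp point. The pads swing forward as they close: fully open they stand 13 mm farther back than shut.
Start: joints at [-1.396, 0.259, 0.021, 1.334, 0, 1.418], TCP at [0.177, -0.521, 0.245] pointing down, gripper open.
Joint ranges: [-3.04, 3.04], [-0.91, 1.82], [-1.04, 1.36], [-1.92, 1.95], [-1.52, 1.45], [-3.14, 3.14]. Speed limits (rad/s): [2.22, 2.22, 2.79, 3.14, 3.14, 3.14].

## Interface

Orientations are given as a unit quaternion [w, x, y, z].
In Python, from cell import * gives the robot as it stands.
- The arm moves only by the tool play_rows, never from a script. Its argument "motion" is a list of rows, each an object of numbers: "x", "y", "z": the shift along the tool's x, y, z in mm; "ax", "ay", "az": the turn, a rotation vector about the tool's x, y, z in rad; "claw": the gripper command: -1 is fully open, 1 is shut, values between are in proportion. A call has 1 to 12 rows; each row shifts and turns the commanded pose from where the row before left it, along the tool's axes as they then stand; what a row does not reach is not made up. A row lasts 1/8 s, in which the tool goes at most 62.5 mm and 10.7 degrees, less where a joint would pass 70% of its speed; a pose out of reach is approached as far as the arm can. A call with a gripper value outside its range is refused whole. The fingers move at their own pace and stop on an object; "grip_force" is the grip in N (left out, the last holds). Time passes only in rows, so rows that do not move let the fingers close. It gives the time, the measured TCP pose, the force, the opening and the grip force at its end, in the units of the state.
- get_state(): the state, without advancing time (a new reading comes with each control period).
- capture(name): name is "scene" or "top" or "wrist"; returns a dict with "image" (480x640x3 uint8, blue, green, red), "fx", "fy", "cx", "cy" (pixels), "k1" (the pictures are not rectified: a ray, as slopes to the right and down, at radius r is drawn at 1 + k1 r^2 times it, then the intrinsics apply), "pose" (4x4, takes a point from camera to world coordinates); the wrist camera has in their place "mount" (4x4, takes a point from camera to tool coordinates, whose origin is the TCP and whose axes are the flange's). Camera axes: x right, y down, z forward; pixel columns grow to the right and rows downward; lengths in m; the calibration is good to about 2 mm. A picture is of the moment at which its call begins: read the wrist's pose just before it. There is no depth.
- sign_off(): hands the job in; it is judged then, once.
The state is a dict: "time_s": time; "qpos": joint angles; "joint_vel": joint speeds; "tau": joint torques, N m; "tool_pos": TCP position; "tcp_rot": TCP orientation; "wrist_force": force on the tool from outside, world axes, zero at the start; "torque": the same for the moment, N m; "opening": finger opening in m; "finger_force": force on a finger pad.
Only numpy, scipy, OpenCV 4.12 (cv2) and the standard library are available. Lean on these libraries where they do the work, as an engineer would, in place of code of your own. Each camera call takes 0.05 s, during which the arm holds its last target. There are 200 camera calls.

## Task

First switch the shelf lamp on by pushing the switch hidden behind the shelf's front lip fully up from below, before lifting any pot. Then sort the clay pots on the bench by size: stand every large pot in a pocket of the board with the large pockets and every small pot in a pocket of the board with the small pockets, upright and sitting down in the pocket. Leave the saucer, twine, sprayer, trowel and label jar where they are.

Things in the scene. Friction and masses are not known exactly. Their poses are not given: they have to be found in the camera images.
- lamp_switch (a joint): how far the shelf lamp's push switch is pressed in, in metres: 0 = out (lamp off), 0.006 = fully in (lamp on). It moves straight up, resists with about 3 N and has no return spring: it stays in where it is pushed.
- switch_face (a point): centre of the lower end of the lamp's black push switch, a 20 mm round plunger pointing down, 222 mm above the bench when off; it hangs from a 24 mm grey collar (lower end 234 mm up) half-way along the shelf, hidden from above. Axes are the shelf's: x level, from its front straight in under it, y along it to the left, z up. Under it is free space down to the trowel on the bench.
- lip (a point): middle of the lower edge of the shelf's turned-down front lip, 270 mm above the bench; the lip's front face is 2 mm further out. The switch lies 30 mm behind this edge and 48 mm below it, so a fingertip slanting down at 45 degrees can pass under the lip and push up on the switch. Axes as the shelf's.
- shelf: fixed galvanised bench shelf at the left, front lip towards the robot: 420 mm long (y), x from -32 to 140 mm, top 300 mm high, end uprights at y = +-195, x = 100 mm, a tie bar between them 60 mm up. White lamp batten below it: x -14 to 30, y +-170 mm, underside 250 mm up. Stock stands on top from x = 50 mm back, up to 110 mm tall. Origin on the bench straight below the switch; x points in from front to back.
- board_large: fixed wooden pot board, 80 mm (x) by 310 mm (y) and 25 mm high, with one row of four round pockets of 55 mm diameter and 12 mm depth (floor 13 mm above the bench) for the large pots (foot 46 mm). Origin at the centre of its underside on the bench; pockets at y = -111, -37, 37 and 111 mm, x = 0; z up. The two boards differ only in pocket size and may lie in either place.
- board_small: fixed wooden pot board, 80 mm (x) by 310 mm (y) and 25 mm high, with one row of four round pockets of 42.5 mm diameter and 12 mm depth (floor 13 mm above the bench) for the small pots (foot 34 mm). Origin at the centre of its underside on the bench; pockets at y = -111, -37, 37 and 111 mm, x = 0; z up. The two boards differ only in pocket size and may lie in either place.
- large0_mid (a point): large clay pot, empty, open end up: 60 mm tall, straight collar 64 mm across over the top 24 mm, tapering below to a 46 mm foot, about 110 g; this point is on its axis half-way up, z up the pot. Take it across the outside of the collar. None if this pot is absent.
- large1_mid (a point): large clay pot, empty, open end up: 60 mm tall, straight collar 64 mm across over the top 24 mm, tapering below to a 46 mm foot, about 110 g; this point is on its axis half-way up, z up the pot. Take it across the outside of the collar. None if this pot is absent.
- large2_mid (a point): large clay pot, empty, open end up: 60 mm tall, straight collar 64 mm across over the top 24 mm, tapering below to a 46 mm foot, about 110 g; this point is on its axis half-way up, z up the pot. Take it across the outside of the collar. None if this pot is absent.
- large3_mid (a point): large clay pot, empty, open end up: 60 mm tall, straight collar 64 mm across over the top 24 mm, tapering below to a 46 mm foot, about 110 g; this point is on its axis half-way up, z up the pot. Take it across the outside of the collar. None if this pot is absent.
- small0_mid (a point): small clay pot, empty, open end up: 48 mm tall, straight collar 50 mm across over the top 20 mm, tapering below to a 34 mm foot, about 60 g; this point is on its axis half-way up, z up the pot. Take it across the outside of the collar. None if this pot is absent.
- small1_mid (a point): small clay pot, empty, open end up: 48 mm tall, straight collar 50 mm across over the top 20 mm, tapering below to a 34 mm foot, about 60 g; this point is on its axis half-way up, z up the pot. Take it across the outside of the collar. None if this pot is absent.
- small2_mid (a point): small clay pot, empty, open end up: 48 mm tall, straight collar 50 mm across over the top 20 mm, tapering below to a 34 mm foot, about 60 g; this point is on its axis half-way up, z up the pot. Take it across the outside of the collar. None if this pot is absent.
- small3_mid (a point): small clay pot, empty, open end up: 48 mm tall, straight collar 50 mm across over the top 20 mm, tapering below to a 34 mm foot, about 60 g; this point is on its axis half-way up, z up the pot. Take it across the outside of the collar. None if this pot is absent.
- saucer_mid (a point): clay saucer lying among the pots, 80 mm across, 14 mm tall; its centre, half-way up. Not to be disturbed.
- twine_mid (a point): standing spool of twine, 54 mm across, 70 mm tall; its centre. Not to be disturbed.
- sprayer_mid (a point): white hand sprayer standing, 68 mm across, about 215 mm tall; point on its axis 100 mm up. Not to be disturbed.
- trowel_mid (a point): hand trowel lying under the shelf lamp, 320 mm long, blade 60 mm wide along its +x from this point (150 mm), handle 26 mm thick along -x (170 mm); point 10 mm above the bench. Not to be disturbed.
- label_jar_mid (a point): glass jar of plant labels, 60 mm across, 80 mm tall (labels to 125 mm); point on its axis 40 mm up. Not to be disturbed.

How it is judged:
On the way:
1. the lamp switch is pushed fully in (value of joint lamp_switch above 0.005 m), for 0.2 s.
At the end, for the whole second after the job is handed in: The lamp switch is in by more than 5 mm of its 6 mm; every pot present is at rest and upright (within 0.12 rad), down in a pocket of its own size's board: its axis within 10 mm of the row's centre line and its foot within 5 mm of the pocket's floor (value of joint lamp_switch above 0.005 m and x of large0_mid in the frame of board_large between -0.01 and 0.01 m and y of large0_mid in the frame of board_large between -0.125 and 0.125 m and z of each of large0_mid, large1_mid, large2_mid, large3_mid in the frame of board_large below 0.048 m and angle between each of large0_mid, large1_mid, large2_mid, large3_mid, small0_mid, small1_mid, small2_mid, small3_mid's own z axis and vertical below 0.12 rad and linear speed of each of large0, large1, large2, large3, small0, small1, small2, small3 below 0.02 m/s and x of large1_mid in the frame of board_large between -0.01 and 0.01 m and y of large1_mid in the frame of board_large between -0.125 and 0.125 m and x of large2_mid in the frame of board_large between -0.01 and 0.01 m and y of large2_mid in the frame of board_large between -0.125 and 0.125 m and x of large3_mid in the frame of board_large between -0.01 and 0.01 m and y of large3_mid in the frame of board_large between -0.125 and 0.125 m and x of small0_mid in the frame of board_small between -0.01 and 0.01 m and y of small0_mid in the frame of board_small between -0.125 and 0.125 m and z of each of small0_mid, small1_mid, small2_mid, small3_mid in the frame of board_small below 0.042 m and x of small1_mid in the frame of board_small between -0.01 and 0.01 m and y of small1_mid in the frame of board_small between -0.125 and 0.125 m and x of small2_mid in the frame of board_small between -0.01 and 0.01 m and y of small2_mid in the frame of board_small between -0.125 and 0.125 m and x of small3_mid in the frame of board_small between -0.01 and 0.01 m and y of small3_mid in the frame of board_small between -0.125 and 0.125 m); the robot touches nothing.
It fails at once if a pot is lifted while the lamp is still off (value of joint lamp_switch below 0.004 m and height (world z) of any of large0_mid, large1_mid, large2_mid, large3_mid, small0_mid, small1_mid, small2_mid, small3_mid above 0.075 m).
It fails at once if a bystander (saucer, twine, sprayer, trowel, label jar) is moved more than 50 mm (distance of any of saucer_mid, twine_mid, sprayer_mid, trowel_mid, label_jar_mid from where it was at the start of the episode above 0.05 m).
Of large0, large1, large2, large3, small0, small1, small2, small3 only 5 to 7 are there at a start; the rules pass over those that are not, and their reading is None.
At some moment in a run one of large0, large1, large2, large3, small0, small1, small2, small3 may be knocked a few centimetres aside while the robot is not near it.
It also fails if it takes over 210 s, if anything falls off the work surface, if the arm or the gripper's body presses on something with over 40 N, if the wrist force passes 120 N, or if a joint passes its speed limit or range.

## Working session

There is one attempt and no reset: what is moved stays moved. The work goes in short steps, Python scripts to look and compute and a tool call to move; the robot and the scene stay as the last step left them, time stands still between calls to the robot, and variables do not carry over. Pictures are saved under pics/ and viewed, at most 14 in all, crops included, and the job is handed in when it is done.

Besides the shell and the picture viewer there is one more tool, called after ">>>" as name(argument=value, ...), one argument or row to a line, values as JSON. play_rows: Moves the arm, as the interface text tells. Its arguments: {"type":"object","properties":{"motion":{"type":"array"},"grip_force":{"type":"number"}},"required":["motion"]}

```bash
ls; mkdir -p pics
python3 - <<'E'
from cell import *
import cv2, numpy as np
print(get_state())
for n in ["top","scene"]:
    c=capture(n); cv2.imwrite(f"pics/{n}0.png",c["image"]); print(n,{k:(v.tolist() if hasattr(v,'tolist') else v) for k,v in c.items() if k!="image"})
    np.savez(f"pics/{n}0.npz",**c)
c=capture("wrist"); print(c["mount"],c["fx"],c["fy"],c["cx"],c["cy"],c["k1"])
E
```

```text
pics
{'time_s': 0.0, 'qpos': array([-1.39558590e+00,  2.59201449e-01,  2.07646156e-02,  1.33368833e+00,
        3.70833097e-05,  1.41822391e+00]), 'joint_vel': array([ 0.00014707,  0.00156055,  0.00068968, -0.00028194, -0.00048756,
        0.00155303]), 'tau': array([-3.84205405e-04, -5.55638874e+01,  3.44525957e+01,  1.38081604e-02,
       -2.45050860e-04,  9.22042346e-06]), 'tool_pos': array([ 0.17704476, -0.52045776,  0.24466224]), 'tcp_rot': array([-6.64585605e-04,  9.86599619e-01,  1.63158664e-01,  1.10200694e-05]), 'wrist_force': array([-0.35854636,  0.82075191,  0.69674966]), 'torque': array([ 0.00991047, -0.02491801,  0.03151226]), 'finger_force': 0.0, 'opening': 0.08552091462464768}
top {'fx': 477.47883166989635, 'fy': 477.47883166989635, 'cx': 318.27238065609345, 'cy': 244.44594508359762, 'k1': -0.07522902816716835, 'pose': [[0.016831653270252347, -0.9879007189560679, 0.15417154385383336, 0.36521570274596216], [-0.9997372452993096, -0.0190280432604663, -0.012781781214922855, -0.024365369548001784], [0.015560713657745038, -0.1539158960463872, -0.9879614168249181, 1.3994085934666682], [0.0, 0.0, 0.0, 1.0]]}
scene {'fx': 492.20530880905505, 'fy': 492.20530880905505, 'cx': 320.7832276226729, 'cy': 240.4338380792191, 'k1': 0.020798923165902043, 'pose': [[0.081725251858859, 0.8361621456820978, -0.5423595203708667, 1.1876088756150067], [0.9966453414657007, -0.06618136173642504, 0.048146554325615425, -0.06912789081541361], [0.00436423456324796, -0.5444748786555931, -0.8387657956602987, 1.1776035297417293], [0.0, 0.0, 0.0, 1.0]]}
[[-4.47522683e-05 -9.64561722e-01 -2.63857316e-01  6.71040897e-02]
 [ 9.99999894e-01  7.75428020e-05 -4.53074730e-04  5.18769131e-04]
 [ 4.57478777e-04 -2.63857308e-01  9.64561616e-01 -1.27465776e-01]
 [ 0.00000000e+00  0.00000000e+00  0.00000000e+00  1.00000000e+00]] 354.48421151054697 354.48421151054697 319.87266048409674 240.12775826286355 -0.04905315839655119
```

View pics/top0.png

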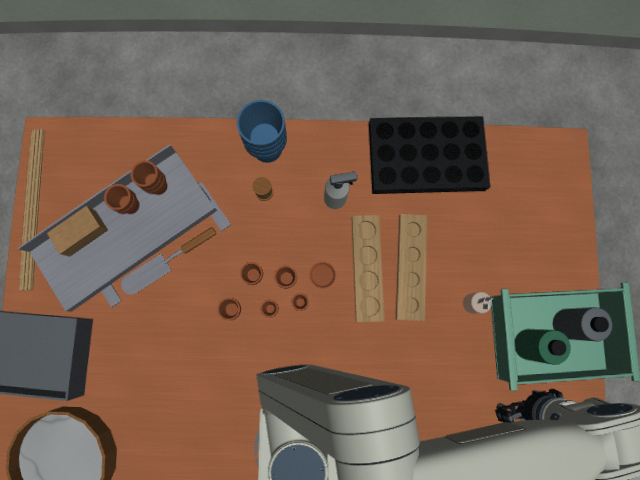

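View pics/scene0.png

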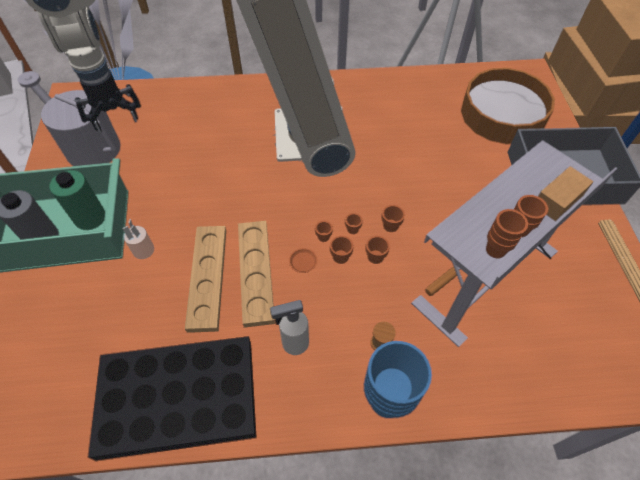

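Top view: shelf upper left, five pots at about (252,273), (286,277), (230,308) large and (270,309), (301,302) small; saucer (322,275); the large-pocket board is at x≈368 and the small one at x≈412. Zooming in for the corners.

Run:
```python
import cv2
a=cv2.imread("pics/top0.png"); b=cv2.imread("pics/scene0.png")
cv2.imwrite("pics/t1.png",cv2.resize(a[135:335,10:240],None,fx=3,fy=3,interpolation=cv2.INTER_CUBIC))
cv2.imwrite("pics/t2.png",cv2.resize(a[200:335,210:440],None,fx=3.4,fy=3.4,interpolation=cv2.INTER_CUBIC))
```

```text
(no output)
```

View pics/t1.png

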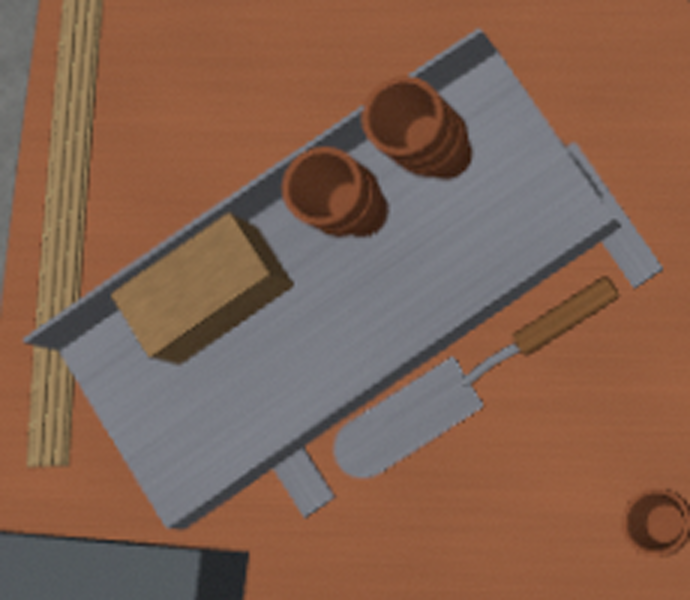

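View pics/t2.png

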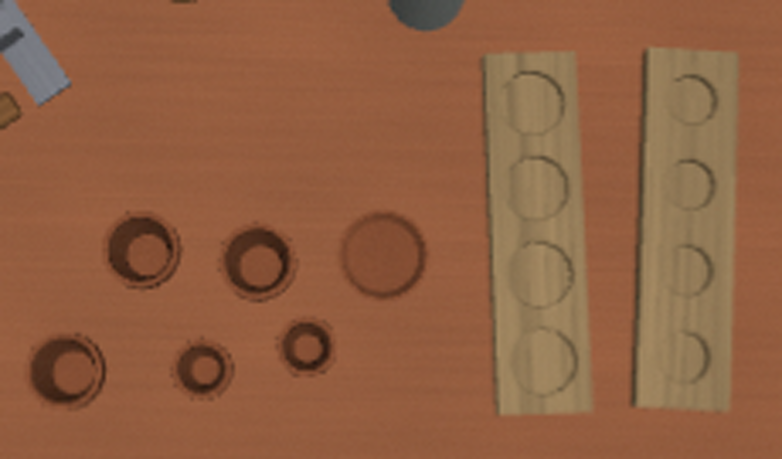

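```bash
cat > h.py <<'E'
import numpy as np, cv2
from scipy.spatial.transform import Rotation as R
def cam(name,st=None,live=True):
    """name: npz path or camera name"""
    if name.endswith("npz"): return dict(np.load(name))
    from cell import capture,get_state
    st=get_state(); c=capture(name)
    if "mount" in c:
        q=st["tcp_rot"]; T=np.eye(4); T[:3,:3]=R.from_quat([q[1],q[2],q[3],q[0]]).as_matrix(); T[:3,3]=st["tool_pos"]
        c["pose"]=T@c["mount"]
    return c
def unproj(c,uv,z):
    s=(np.array(uv,float)-[c["cx"],c["cy"]])/[c["fx"],c["fy"]]
    rd=np.linalg.norm(s); r=rd
    for _ in range(20): r=rd/(1+c["k1"]*r*r)
    d=c["pose"][:3,:3]@np.append(s*(r/rd if rd else 1),1); o=c["pose"][:3,3]
    return o+d*(z-o[2])/d[2]
def proj(c,p):
    T=np.linalg.inv(c["pose"]); x=T[:3,:3]@np.array(p,float)+T[:3,3]; s=x[:2]/x[2]
    s=s*(1+c["k1"]*(s@s)); return s*[c["fx"],c["fy"]]+[c["cx"],c["cy"]]
E
python3 - <<'E'
from h import *
np.set_printoptions(precision=4,suppress=True)
c=cam("pics/top0.npz")
t1=lambda u,v:(u/3+10-.33,v/3+135-.33); t2=lambda u,v:(u/3.4+210-.35,v/3.4+200-.35)
for n,p,z in [("FL",(168,524),.3),("FR",(615,221),.3),("fl",(178,529),.27),("fr",(620,229),.27)]: print(n,unproj(c,t1(*p),z))
for n,p,z in [("L",(143,250),.06),("L",(259,263),.06),("L",(67,371),.06),("S",(204,369),.048),("S",(306,347),.048),("saucer",(384,256),.014)]: print(n,unproj(c,t2(*p),z)[:2])
for n,z,ps in [("BL",.025,[(533,103),(539,187),(542,274),(545,361)]),("BS",.025,[(692,99),(690,185),(688,270),(686,357)])]:
    for p in ps: print(n,unproj(c,t2(*p),z)[:2])
a=unproj(c,t1(168,524),.3);b=unproj(c,t1(615,221),.3);print(np.linalg.norm(a-b))
E
```

```text
FL [0.3734 0.544  0.3   ]
FR [0.6183 0.2073 0.3   ]
fl [0.3699 0.551  0.27  ]
fr [0.6187 0.2092 0.27  ]
L [0.4889 0.1441]
L [0.48   0.0479]
L [0.3883 0.2028]
S [0.3924 0.0916]
S [0.412  0.0078]
saucer [ 0.4919 -0.0564]
BL [ 0.6255 -0.1827]
BL [ 0.5524 -0.1879]
BL [ 0.4779 -0.1906]
BL [ 0.4045 -0.1933]
BS [ 0.6318 -0.321 ]
BS [ 0.5566 -0.3182]
BS [ 0.4834 -0.3156]
BS [ 0.4095 -0.3131]
0.41636118820997914
```

```bash
cat >> h.py <<'E'
import json
IN=np.array([.809,.588,0]); UP=np.array([0,0,1.]); LF=np.array([-.588,.809,0])
def down(yaw):  # tool pointing down, tool x at world yaw
    x=np.array([np.cos(yaw),np.sin(yaw),0]); z=-UP; return np.stack([x,np.cross(z,x),z],1)
def slant(th,inn=IN):
    z=np.cos(th)*inn-np.sin(th)*UP; x=-(np.sin(th)*inn+np.cos(th)*UP); return np.stack([x,np.cross(z,x),z],1)
def cur():
    from cell import get_state
    s=get_state(); q=s["tcp_rot"]; return s["tool_pos"],R.from_quat([q[1],q[2],q[3],q[0]]).as_matrix()
def plan(wps,start=None,claw=None):
    """wps: (pos,Rot,nrows or None). prints rounded rows"""
    p,M=start or cur(); rows=[]
    for P,Q,n in wps:
        P=np.array(P,float)
        d=np.linalg.norm(P-p); a=R.from_matrix(M.T@Q).magnitude()
        n=n or max(1,int(np.ceil(max(d/.055,a/.17))))
        p0,M0=p.copy(),M.copy(); rv=R.from_matrix(M0.T@Q).as_rotvec()
        for i in range(1,n+1):
            f=i/n; tp=p0+f*(P-p0); tm=M0@R.from_rotvec(f*rv).as_matrix()
            s=np.round(M.T@(tp-p)*1000); w=np.round(R.from_matrix(M.T@tm).as_rotvec(),2)
            p=p+M@s/1000; M=M@R.from_rotvec(w).as_matrix()
            r={k:float(v) for k,v in zip(["x","y","z","ax","ay","az"],[*s,*w]) if v}
            rows.append({k:(int(v) if k in "xyz" else v) for k,v in r.items()})
    for i in range(0,len(rows),12): print(json.dumps(rows[i:i+12]).replace('"',"'").replace("'",'"'))
    return p,M
E
python3 - <<'E'
from h import *
a=np.arctan2(.588,.809); yf=a+np.pi
S=np.array([.522,.395,.222])
y0=.328
Q=slant(np.radians(35))
def tcp(corner): return corner-Q@[-.011,0,.014]
plan([((.30,-.36,.28),down(y0+.6),None),((.42,-.10,.30),down(y0+1.7),None),((.36,.2,.30),down(yf),None),
 (tcp(S-.16*IN-.07*LF-.02*UP),Q,None)])
E
```

```text
[{"x": 42, "y": -28, "z": -9, "az": -0.15}, {"x": 46, "y": -22, "z": -9, "az": -0.15}, {"x": 48, "y": -14, "z": -8, "az": -0.15}, {"x": 50, "y": -7, "z": -9, "az": -0.15}, {"x": 40, "y": -9, "z": -3, "az": -0.16}, {"x": 41, "y": -2, "z": -3, "az": -0.15}, {"x": 41, "y": 4, "z": -2, "az": -0.16}, {"x": 39, "y": 11, "z": -3, "az": -0.16}, {"x": 38, "y": 17, "z": -3, "az": -0.16}, {"x": 34, "y": 22, "z": -3, "az": -0.15}, {"x": 30, "y": 27, "z": -3, "az": -0.16}, {"x": 27, "y": 7, "az": -0.16}]
[{"x": 25, "y": 12, "az": -0.16}, {"x": 24, "y": 15, "az": -0.16}, {"x": 20, "y": 19, "az": -0.15}, {"x": 18, "y": 21, "az": -0.16}, {"x": 14, "y": 24, "az": -0.16}, {"x": 9, "y": 26, "az": -0.16}, {"x": 6, "y": 28, "az": -0.16}, {"x": 1, "y": 28, "az": -0.16}, {"x": -3, "y": 27, "az": -0.15}, {"x": -8, "y": 27, "z": 1, "az": -0.16}, {"x": -11, "y": -1, "z": 16, "ay": -0.16}, {"x": -9, "y": -1, "z": 18, "ay": -0.16}]
[{"x": -5, "y": -2, "z": 20, "ay": -0.16}, {"x": -3, "y": -1, "z": 19, "ay": -0.16}, {"x": 1, "y": -1, "z": 20, "ay": -0.16}, {"x": 4, "y": -1, "z": 20, "ay": -0.16}]
```

>>> play_rows(
  motion=[
    {"x": 42, "y": -28, "z": -9, "az": -0.15, "claw": 1},
    {"x": 46, "y": -22, "z": -9, "az": -0.15, "claw": 1},
    {"x": 48, "y": -14, "z": -8, "az": -0.15, "claw": 1},
    {"x": 50, "y": -7, "z": -9, "az": -0.15, "claw": 1},
    {"x": 40, "y": -9, "z": -3, "az": -0.16, "claw": 1},
    {"x": 41, "y": -2, "z": -3, "az": -0.15, "claw": 1},
    {"x": 41, "y": 4, "z": -2, "az": -0.16, "claw": 1},
    {"x": 39, "y": 11, "z": -3, "az": -0.16, "claw": 1},
    {"x": 38, "y": 17, "z": -3, "az": -0.16, "claw": 1},
    {"x": 34, "y": 22, "z": -3, "az": -0.15, "claw": 1},
    {"x": 30, "y": 27, "z": -3, "az": -0.16, "claw": 1},
    {"x": 27, "y": 7, "az": -0.16, "claw": 1},
  ],
)

```text
$.motion[0]: bad value
```

>>> play_rows(
  motion=[
    {"x": 25, "y": 12, "az": -0.16},
    {"x": 24, "y": 15, "az": -0.16},
    {"x": 20, "y": 19, "az": -0.15},
    {"x": 18, "y": 21, "az": -0.16},
    {"x": 14, "y": 24, "az": -0.16},
    {"x": 9, "y": 26, "az": -0.16},
    {"x": 6, "y": 28, "az": -0.16},
    {"x": 1, "y": 28, "az": -0.16},
    {"x": -3, "y": 27, "az": -0.15},
    {"x": -8, "y": 27, "z": 1, "az": -0.16},
    {"x": -11, "y": -1, "z": 16, "ay": -0.16},
    {"x": -9, "y": -1, "z": 18, "ay": -0.16},
  ],
)

```text
$.motion[0]: bad value
```

>>> play_rows(
  motion=[
    {"x": -5, "y": -2, "z": 20, "ay": -0.16},
    {"x": -3, "y": -1, "z": 19, "ay": -0.16},
    {"x": 1, "y": -1, "z": 20, "ay": -0.16},
    {"x": 4, "y": -1, "z": 20, "ay": -0.16},
    {},
  ],
)

```text
$.motion[0]: bad value
```

Run:
```python
from h import *
np.set_printoptions(precision=3,suppress=True)
print(cur())
c=cam("wrist"); np.savez("pics/w1.npz",**c); cv2.imwrite("pics/w1.png",c["image"][::-1,::-1])
print(proj(c,[.522,.395,.222]),c["pose"])
```

```text
(array([ 0.177, -0.521,  0.245]), array([[ 0.947,  0.322, -0.   ],
       [ 0.322, -0.947,  0.001],
       [ 0.   , -0.001, -1.   ]]))
[-8.091e+12 -6.148e+12] [[ 0.322 -0.913 -0.25   0.241]
 [-0.947 -0.311 -0.084 -0.5  ]
 [-0.001  0.264 -0.965  0.372]
 [ 0.     0.     0.     1.   ]]
```

View pics/w1.png

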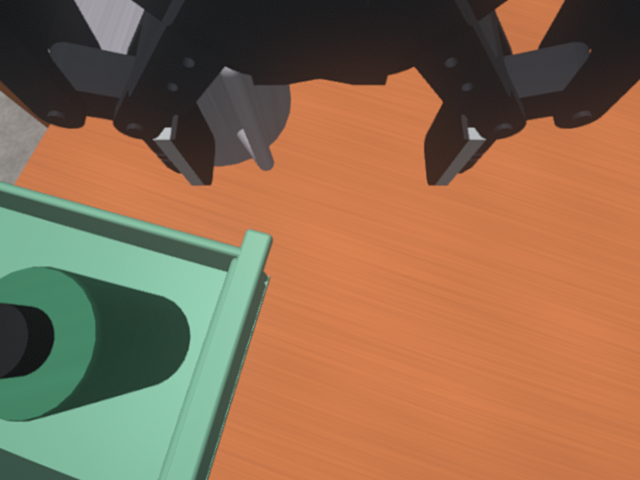

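The arm has not moved (the picture is flipped; it shows the green crate at the start pose). The rows probably need every key, so I'll test that with one row.

>>> play_rows(
  motion=[
    {"x": 42, "y": -28, "z": -9, "ax": 0, "ay": 0, "az": -0.15, "claw": 1},
  ],
)

```text
time_s: 0.32
tool_pos: [0.2069, -0.4816, 0.2529]
tcp_rot: [-0.001, 0.972, 0.236, -0.0]
wrist_force: [0.9, 0.6, 0.4]
opening: 0.0697
finger_force: 0.0
```

```bash
sed -i 's/ if v}$/}; r["claw"]=claw/; s/(int(v) if k in "xyz" else v)/(int(v) if v==int(v) else v)/; s/^def plan(wps,start=None,claw=None)/def plan(wps,claw,start=None)/' h.py; grep -n claw h.py
```

```text
30:def plan(wps,claw,start=None):
42:            r={k:float(v) for k,v in zip(["x","y","z","ax","ay","az"],[*s,*w])}; r["claw"]=claw
```

>>> play_rows(
  motion=[
    {"x": 46, "y": -22, "z": -9, "ax": 0, "ay": 0, "az": -0.15, "claw": 1},
    {"x": 48, "y": -14, "z": -8, "ax": 0, "ay": 0, "az": -0.15, "claw": 1},
    {"x": 50, "y": -7, "z": -9, "ax": 0, "ay": 0, "az": -0.15, "claw": 1},
    {"x": 40, "y": -9, "z": -3, "ax": 0, "ay": 0, "az": -0.16, "claw": 1},
    {"x": 41, "y": -2, "z": -3, "ax": 0, "ay": 0, "az": -0.15, "claw": 1},
    {"x": 41, "y": 4, "z": -2, "ax": 0, "ay": 0, "az": -0.16, "claw": 1},
    {"x": 39, "y": 11, "z": -3, "ax": 0, "ay": 0, "az": -0.16, "claw": 1},
    {"x": 38, "y": 17, "z": -3, "ax": 0, "ay": 0, "az": -0.16, "claw": 1},
    {"x": 34, "y": 22, "z": -3, "ax": 0, "ay": 0, "az": -0.15, "claw": 1},
    {"x": 30, "y": 27, "z": -3, "ax": 0, "ay": 0, "az": -0.16, "claw": 1},
    {"x": 27, "y": 7, "z": 0, "ax": 0, "ay": 0, "az": -0.16, "claw": 1},
  ],
)

```text
time_s: 1.7
tool_pos: [0.4151, -0.0718, 0.3001]
tcp_rot: [-0.0, 0.456, 0.89, 0.0]
wrist_force: [-0.6, -0.1, 0.1]
opening: 0.0001
finger_force: 0.0
```

>>> play_rows(
  motion=[
    {"x": 25, "y": 12, "z": 0, "ax": 0, "ay": 0, "az": -0.16, "claw": 1},
    {"x": 24, "y": 15, "z": 0, "ax": 0, "ay": 0, "az": -0.16, "claw": 1},
    {"x": 20, "y": 19, "z": 0, "ax": 0, "ay": 0, "az": -0.15, "claw": 1},
    {"x": 18, "y": 21, "z": 0, "ax": 0, "ay": 0, "az": -0.16, "claw": 1},
    {"x": 14, "y": 24, "z": 0, "ax": 0, "ay": 0, "az": -0.16, "claw": 1},
    {"x": 9, "y": 26, "z": 0, "ax": 0, "ay": 0, "az": -0.16, "claw": 1},
    {"x": 6, "y": 28, "z": 0, "ax": 0, "ay": 0, "az": -0.16, "claw": 1},
    {"x": 1, "y": 28, "z": 0, "ax": 0, "ay": 0, "az": -0.16, "claw": 1},
    {"x": -3, "y": 27, "z": 0, "ax": 0, "ay": 0, "az": -0.15, "claw": 1},
    {"x": -8, "y": 27, "z": 1, "ax": 0, "ay": 0, "az": -0.16, "claw": 1},
  ],
)

```text
time_s: 2.95
tool_pos: [0.3601, 0.2008, 0.2993]
tcp_rot: [0.0, -0.31, 0.951, -0.0]
wrist_force: [0.4, -0.7, 0.2]
opening: 0.0002
finger_force: 0.0
```

Run:
```python
from h import *
np.set_printoptions(precision=3,suppress=True)
from cell import get_state
print(cur(),get_state()["qpos"])
S=np.array([.522,.395,.222])
Q=slant(np.radians(35))
def tcp(corner): return corner-Q@[-.011,0,.014]
p,M=plan([(tcp(S-.16*IN-.07*LF-.02*UP),Q,None)],1)
print(p,M)
```

```text
(array([0.36 , 0.201, 0.299]), array([[-0.807, -0.59 ,  0.   ],
       [-0.59 ,  0.807,  0.   ],
       [-0.   , -0.   , -1.   ]])) [ 0.305  0.009 -0.14   1.421 -0.    -0.327]
[{"x": -11, "y": -1, "z": 16, "ax": 0, "ay": -0.16, "az": 0, "claw": 1}, {"x": -9, "y": -2, "z": 18, "ax": 0, "ay": -0.16, "az": 0, "claw": 1}, {"x": -5, "y": -1, "z": 19, "ax": 0, "ay": -0.16, "az": 0, "claw": 1}, {"x": -2, "y": -2, "z": 20, "ax": 0, "ay": -0.16, "az": 0, "claw": 1}, {"x": 0, "y": -1, "z": 20, "ax": 0, "ay": -0.16, "az": 0, "claw": 1}, {"x": 4, "y": -1, "z": 19, "ax": 0, "ay": -0.16, "az": 0, "claw": 1}]
[0.419 0.234 0.202] [[-0.463 -0.59   0.661]
 [-0.338  0.807  0.484]
 [-0.819 -0.    -0.573]]
```

>>> play_rows(
  motion=[
    {"x": -11, "y": -1, "z": 16, "ax": 0, "ay": -0.16, "az": 0, "claw": 1},
    {"x": -9, "y": -2, "z": 18, "ax": 0, "ay": -0.16, "az": 0, "claw": 1},
    {"x": -5, "y": -1, "z": 19, "ax": 0, "ay": -0.16, "az": 0, "claw": 1},
    {"x": -2, "y": -2, "z": 20, "ax": 0, "ay": -0.16, "az": 0, "claw": 1},
    {"x": 0, "y": -1, "z": 20, "ax": 0, "ay": -0.16, "az": 0, "claw": 1},
    {"x": 4, "y": -1, "z": 19, "ax": 0, "ay": -0.16, "az": 0, "claw": 1},
    {"x": 0, "y": 0, "z": 0, "ax": 0, "ay": 0, "az": 0, "claw": 1},
  ],
)

```text
time_s: 3.82
tool_pos: [0.4168, 0.2309, 0.2013]
tcp_rot: [0.418, -0.275, 0.855, 0.137]
wrist_force: [-0.2, 0.1, -0.0]
opening: 0.0
finger_force: 0.0
```

Run:
```python
from h import *
np.set_printoptions(precision=3,suppress=True)
from cell import get_state
print(cur(),get_state()["qpos"])
c=cam("wrist"); np.savez("pics/w2.npz",**c); cv2.imwrite("pics/w2.png",c["image"][::-1,::-1])
print([639,479]-proj(c,[.522,.395,.222]),[639,479]-proj(c,[.522-.03*.809,.395-.03*.588,.27]))
```

```text
(array([0.417, 0.231, 0.201]), array([[-0.5  , -0.584,  0.64 ],
       [-0.356,  0.812,  0.463],
       [-0.79 ,  0.004, -0.614]])) [ 0.072 -0.244 -1.003 -0.019  0.429 -0.358]
[234.527  99.324] [220.216  31.115]
```

View pics/w2.png

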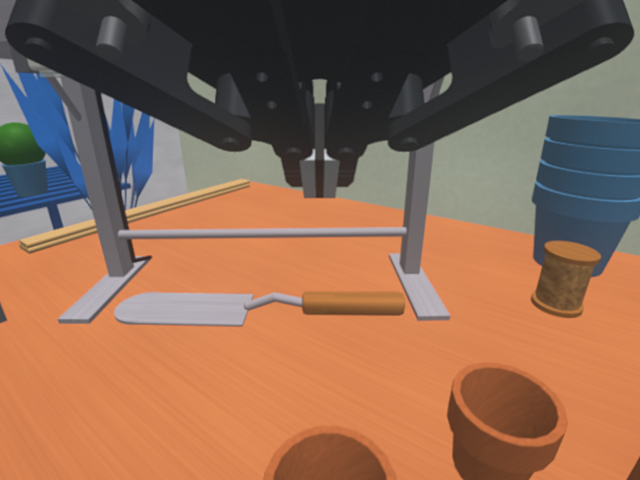

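Run:
```python
from h import *
np.set_printoptions(precision=4,suppress=True)
c=cam("pics/w2.npz")
f=lambda u,v,z:unproj(c,(639-u,479-v),z)
a,b=f(121,233,.06),f(405,231,.06); print(a,b,np.linalg.norm(a-b))
m=(a+b)/2; y=(a-b)/np.linalg.norm(a-b); x=np.array([y[1],-y[0],0]); print("x",x,"switch",m-.1*x)
S=np.array([.522,.395,0])
for s in (195,-195): print([639,479]-proj(c,S+.1*IN+s/1000*LF+[0,0,.06]))
t=cam("pics/top0.npz")
print("base of feet top view check", f(62,320,0),f(448,316,0), f(420,318,0),f(100,318,0))
```

```text
[0.4943 0.6055 0.06  ] [0.7124 0.3066 0.06  ] 0.3700056241093202
x [0.8078 0.5894 0.    ] switch [0.5226 0.3971 0.06  ]
[114.1899 233.4341]
[414.2827 231.5269]
base of feet top view check [0.3919 0.5623 0.    ] [ 0.6462  0.2222 -0.    ] [ 0.6251  0.2462 -0.    ] [0.4198 0.5316 0.    ]
```

Run:
```python
from h import *
np.set_printoptions(precision=4,suppress=True)
S=np.array([.5225,.396,.222])
Q=slant(np.radians(36))
def tcp(corner): return corner-Q@[-.011,0,.014]
p,M=plan([(tcp(S-.07*IN-.02*UP),Q,5),(tcp(S-.025*IN-.014*UP),Q,3)],1)
print(p)
```

```text
[{"x": -11, "y": 15, "z": 15, "ax": 0, "ay": -0.01, "az": 0, "claw": 1}, {"x": -11, "y": 14, "z": 15, "ax": 0, "ay": 0, "az": 0, "claw": 1}, {"x": -11, "y": 15, "z": 15, "ax": 0, "ay": -0.01, "az": 0, "claw": 1}, {"x": -11, "y": 14, "z": 15, "ax": 0, "ay": -0.01, "az": 0, "claw": 1}, {"x": -11, "y": 15, "z": 16, "ax": 0, "ay": 0, "az": -0.01, "claw": 1}, {"x": -10, "y": 0, "z": 11, "ax": 0, "ay": 0, "az": 0, "claw": 1}, {"x": -11, "y": 0, "z": 11, "ax": 0, "ay": 0, "az": 0, "claw": 1}, {"x": -10, "y": -1, "z": 10, "ax": 0, "ay": 0, "az": 0, "claw": 1}]
[0.4879 0.3703 0.2076]
```

>>> play_rows(
  motion=[
    {"x": -11, "y": 15, "z": 15, "ax": 0, "ay": -0.01, "az": 0, "claw": 1},
    {"x": -11, "y": 14, "z": 15, "ax": 0, "ay": 0, "az": 0, "claw": 1},
    {"x": -11, "y": 15, "z": 15, "ax": 0, "ay": -0.01, "az": 0, "claw": 1},
    {"x": -11, "y": 14, "z": 15, "ax": 0, "ay": -0.01, "az": 0, "claw": 1},
    {"x": -11, "y": 15, "z": 16, "ax": 0, "ay": 0, "az": -0.01, "claw": 1},
    {"x": 0, "y": 0, "z": 0, "ax": 0, "ay": 0, "az": 0, "claw": 1},
  ],
)

```text
time_s: 4.62
tool_pos: [0.4538, 0.3477, 0.2047]
tcp_rot: [0.433, -0.279, 0.846, 0.138]
wrist_force: [0.4, 0.2, 0.4]
opening: -0.0001
finger_force: 0.0
```

```bash
cat > sw.py <<'E'
from h import *
from cell import get_state
import sys
np.set_printoptions(precision=4,suppress=True)
S=np.array([.5225,.396,.222])
p,M=cur(); print("qpos",get_state()["qpos"],"slant",np.degrees(np.arcsin(-M[2,2])))
k=p+M@[-.011,0,.014]-S; print("corner in switch frame",k@IN,k@LF,k[2])
Q=slant(np.radians(36))
for a in sys.argv[1:]:
    x,z,n=a.split(","); plan([(S+float(x)*IN+float(z)*UP-Q@[-.011,0,.014],Q,int(n))],1)
E
python3 sw.py=0 2>/dev/null || python3 sw.py -.02,-.014,4 -.006,-.008,6
```

```text
qpos [ 0.4263 -0.054  -0.9114 -0.2215  0.1624 -0.1285] slant 35.884263996338476
corner in switch frame -0.06618423111070063 0.001459961983102407 -0.0166025670340178
[{"x": -7, "y": 0, "z": 9, "ax": 0, "ay": 0, "az": 0, "claw": 1}, {"x": -8, "y": -1, "z": 9, "ax": 0, "ay": 0, "az": 0, "claw": 1}, {"x": -7, "y": 0, "z": 9, "ax": 0, "ay": 0, "az": 0.01, "claw": 1}, {"x": -7, "y": -1, "z": 9, "ax": 0, "ay": 0, "az": 0, "claw": 1}]
[{"x": -7, "y": 0, "z": 7, "ax": 0, "ay": 0, "az": 0, "claw": 1}, {"x": -7, "y": -1, "z": 8, "ax": 0, "ay": 0, "az": 0, "claw": 1}, {"x": -7, "y": 0, "z": 7, "ax": 0, "ay": 0, "az": 0, "claw": 1}, {"x": -7, "y": 0, "z": 7, "ax": 0, "ay": 0, "az": 0.01, "claw": 1}, {"x": -7, "y": 0, "z": 7, "ax": 0, "ay": 0, "az": 0, "claw": 1}, {"x": -7, "y": -1, "z": 8, "ax": 0, "ay": 0, "az": 0, "claw": 1}]
```

>>> play_rows(
  motion=[
    {"x": -7, "y": 0, "z": 7, "ax": 0, "ay": 0, "az": 0, "claw": 1},
    {"x": -7, "y": -1, "z": 8, "ax": 0, "ay": 0, "az": 0, "claw": 1},
    {"x": -7, "y": 0, "z": 7, "ax": 0, "ay": 0, "az": 0, "claw": 1},
    {"x": -7, "y": 0, "z": 7, "ax": 0, "ay": 0, "az": 0.01, "claw": 1},
    {"x": -7, "y": 0, "z": 7, "ax": 0, "ay": 0, "az": 0, "claw": 1},
    {"x": -7, "y": -1, "z": 8, "ax": 0, "ay": 0, "az": 0, "claw": 1},
    {"x": 0, "y": 0, "z": 0, "ax": 0, "ay": 0, "az": 0, "claw": 1},
  ],
)

```text
time_s: 5.5
tool_pos: [0.503, 0.3799, 0.2115]
tcp_rot: [0.433, -0.273, 0.847, 0.14]
wrist_force: [0.6, 0.0, -0.6]
opening: -0.0001
finger_force: 0.0
```

```bash
python3 sw.py -.006,.01,9
```

```text
qpos [ 0.4496  0.0385 -0.7984 -0.2042  0.1425 -0.1022] slant 35.82620115086716
corner in switch frame -0.00743232220158823 -0.0016773595103442627 -0.009780465543365119
[{"x": -2, "y": 0, "z": -1, "ax": 0, "ay": 0, "az": 0, "claw": 1}, {"x": -2, "y": 0, "z": -1, "ax": 0, "ay": 0, "az": 0, "claw": 1}, {"x": -2, "y": 1, "z": -1, "ax": 0, "ay": 0, "az": 0, "claw": 1}, {"x": -2, "y": 0, "z": -2, "ax": 0, "ay": 0, "az": 0, "claw": 1}, {"x": -1, "y": 0, "z": -1, "ax": 0, "ay": 0, "az": 0, "claw": 1}, {"x": -2, "y": 0, "z": -1, "ax": 0, "ay": 0, "az": 0, "claw": 1}, {"x": -2, "y": 0, "z": -1, "ax": 0, "ay": 0, "az": 0, "claw": 1}, {"x": -2, "y": 0, "z": -1, "ax": 0, "ay": 0, "az": 0, "claw": 1}, {"x": -2, "y": 1, "z": -1, "ax": 0, "ay": 0, "az": 0, "claw": 1}]
```

>>> play_rows(
  motion=[
    {"x": -2, "y": 0, "z": -1, "ax": 0, "ay": 0, "az": 0, "claw": 1},
    {"x": -2, "y": 0, "z": -1, "ax": 0, "ay": 0, "az": 0, "claw": 1},
    {"x": -2, "y": 1, "z": -1, "ax": 0, "ay": 0, "az": 0, "claw": 1},
    {"x": -2, "y": 0, "z": -2, "ax": 0, "ay": 0, "az": 0, "claw": 1},
    {"x": -1, "y": 0, "z": -1, "ax": 0, "ay": 0, "az": 0, "claw": 1},
    {"x": -2, "y": 0, "z": -1, "ax": 0, "ay": 0, "az": 0, "claw": 1},
  ],
)

```text
time_s: 6.25
tool_pos: [0.5017, 0.3804, 0.2235]
tcp_rot: [0.432, -0.273, 0.848, 0.14]
wrist_force: [-3.9, -2.5, -4.1]
opening: -0.0002
finger_force: 2.5
```

>>> play_rows(
  motion=[
    {"x": -2, "y": 0, "z": -1, "ax": 0, "ay": 0, "az": 0, "claw": 1},
  ],
)

```text
time_s: 6.38
tool_pos: [0.5019, 0.3805, 0.2254]
tcp_rot: [0.432, -0.273, 0.848, 0.14]
wrist_force: [-5.8, -4.4, -3.2]
opening: -0.0001
finger_force: 3.9
```

>>> play_rows(
  motion=[
    {"x": -2, "y": 0, "z": -1, "ax": 0, "ay": 0, "az": 0, "claw": 1},
  ],
)

```text
time_s: 6.5
tool_pos: [0.5019, 0.3806, 0.2273]
tcp_rot: [0.432, -0.273, 0.848, 0.14]
wrist_force: [-7.9, -5.7, -3.0]
opening: 0.0001
finger_force: 4.8
```

>>> play_rows(
  motion=[
    {"x": -2, "y": 0, "z": -1, "ax": 0, "ay": 0, "az": 0, "claw": 1},
  ],
)

```text
time_s: 6.62
tool_pos: [0.5018, 0.3805, 0.2288]
tcp_rot: [0.431, -0.273, 0.849, 0.14]
wrist_force: [-6.9, -4.7, -6.7]
opening: 0.0001
finger_force: 4.7
```

>>> play_rows(
  motion=[
    {"x": -1, "y": 0, "z": -2, "ax": 0, "ay": 0, "az": 0, "claw": 1},
    {"x": 0, "y": 0, "z": 0, "ax": 0, "ay": 0, "az": 0, "claw": 1},
  ],
)

```text
time_s: 6.88
tool_pos: [0.5015, 0.3803, 0.2314]
tcp_rot: [0.432, -0.273, 0.848, 0.14]
wrist_force: [-4.3, -3.4, -6.8]
opening: -0.0003
finger_force: 5.4
```

```bash
python3 sw.py
```

```text
qpos [ 0.4523  0.0068 -0.761  -0.1318  0.1402 -0.1005] slant 36.029040259753415
corner in switch frame -0.008426154415291862 -0.00048313991704989565 0.010078179450751096
```

>>> play_rows(
  motion=[
    {"x": -1.6, "y": 0, "z": -1.2, "ax": 0, "ay": 0, "az": 0, "claw": 1},
    {"x": 0, "y": 0, "z": 0, "ax": 0, "ay": 0, "az": 0, "claw": 1},
  ],
)

```text
time_s: 7.12
tool_pos: [0.5013, 0.3801, 0.2322]
tcp_rot: [0.431, -0.273, 0.849, 0.14]
wrist_force: [-1.5, -1.7, -17.3]
opening: -0.0001
finger_force: 7.9
```

>>> play_rows(
  motion=[
    {"x": 4, "y": 0, "z": 3, "ax": 0, "ay": 0, "az": 0, "claw": 1},
    {"x": 4, "y": 0, "z": 3, "ax": 0, "ay": 0, "az": 0, "claw": 1},
    {"x": 4, "y": 0, "z": 3, "ax": 0, "ay": 0, "az": 0, "claw": 1},
    {"x": 4, "y": 0, "z": 3, "ax": 0, "ay": 0, "az": 0, "claw": 1},
    {"x": -2, "y": 0, "z": 3, "ax": 0, "ay": 0, "az": 0, "claw": 1},
    {"x": -2, "y": 0, "z": 3, "ax": 0, "ay": 0, "az": 0, "claw": 1},
    {"x": 0, "y": 0, "z": 0, "ax": 0, "ay": 0, "az": 0, "claw": 1},
  ],
)

```text
time_s: 8.0
tool_pos: [0.5092, 0.3858, 0.2168]
tcp_rot: [0.435, -0.273, 0.846, 0.141]
wrist_force: [-7.1, -3.6, -3.4]
opening: 0.0002
finger_force: 3.6
```

```bash
python3 sw.py
```

```text
qpos [ 0.4558  0.045  -0.7774 -0.194   0.1381 -0.0986] slant 35.60841871046001
corner in switch frame 0.0009915300691118304 -0.0005071519669336107 -0.004438257556287101
```

>>> play_rows(
  motion=[
    {"x": -1, "y": 0, "z": -2, "ax": 0, "ay": 0, "az": 0, "claw": 1},
    {"x": 0, "y": 0, "z": 0, "ax": 0, "ay": 0, "az": 0, "claw": 1},
  ],
)

```text
time_s: 8.25
tool_pos: [0.5088, 0.3854, 0.2193]
tcp_rot: [0.435, -0.273, 0.846, 0.141]
wrist_force: [-0.7, 0.7, -1.0]
opening: -0.0002
finger_force: 0.9
```

>>> play_rows(
  motion=[
    {"x": -1.6, "y": 0, "z": -1.2, "ax": 0, "ay": 0, "az": 0, "claw": 1},
    {"x": 0, "y": 0, "z": 0, "ax": 0, "ay": 0, "az": 0, "claw": 1},
  ],
)

```text
time_s: 8.5
tool_pos: [0.5084, 0.3849, 0.2201]
tcp_rot: [0.434, -0.273, 0.847, 0.141]
wrist_force: [-0.6, 0.4, -0.7]
opening: -0.0
finger_force: 0.3
```

>>> play_rows(
  motion=[
    {"x": -1.6, "y": 0, "z": -1.2, "ax": 0, "ay": 0, "az": 0, "claw": 1},
    {"x": 0, "y": 0, "z": 0, "ax": 0, "ay": 0, "az": 0, "claw": 1},
  ],
)

```text
time_s: 8.75
tool_pos: [0.5078, 0.3845, 0.2209]
tcp_rot: [0.433, -0.273, 0.847, 0.14]
wrist_force: [0.6, 0.6, -2.6]
opening: 0.0005
finger_force: 1.0
```

>>> play_rows(
  motion=[
    {"x": -1.6, "y": 0, "z": -1.2, "ax": 0, "ay": 0, "az": 0, "claw": 1},
    {"x": 0, "y": 0, "z": 0, "ax": 0, "ay": 0, "az": 0, "claw": 1},
    {"x": 0, "y": 0, "z": 0, "ax": 0, "ay": 0, "az": 0, "claw": 1},
  ],
)

```text
time_s: 9.12
tool_pos: [0.5073, 0.3842, 0.222]
tcp_rot: [0.432, -0.273, 0.848, 0.14]
wrist_force: [-0.4, -0.5, -5.7]
opening: 0.0005
finger_force: 3.3
```

```bash
python3 sw.py
```

```text
qpos [ 0.455   0.0326 -0.7674 -0.1661  0.1379 -0.0988] slant 35.92165274039672
corner in switch frame -0.0014392240835879747 -0.000640955057960041 0.0006795046517160119
```

>>> play_rows(
  motion=[
    {"x": -1.6, "y": 0, "z": -1.2, "ax": 0, "ay": 0, "az": 0, "claw": 1},
    {"x": 0, "y": 0, "z": 0, "ax": 0, "ay": 0, "az": 0, "claw": 1},
    {"x": 0, "y": 0, "z": 0, "ax": 0, "ay": 0, "az": 0, "claw": 1},
  ],
)

```text
time_s: 9.5
tool_pos: [0.5068, 0.384, 0.223]
tcp_rot: [0.432, -0.273, 0.848, 0.14]
wrist_force: [-1.0, -3.3, -16.2]
opening: 0.0001
finger_force: 7.1
```

```bash
python3 sw.py
```

```text
qpos [ 0.455   0.03   -0.7647 -0.1589  0.1379 -0.0989] slant 36.02895208264066
corner in switch frame -0.0019794251406200884 -0.00057667100870777 0.001688500920954017
```

>>> play_rows(
  motion=[
    {"x": -1.6, "y": 0, "z": -1.2, "ax": 0, "ay": 0, "az": 0, "claw": 1},
    {"x": 0, "y": 0, "z": 0, "ax": 0, "ay": 0, "az": 0, "claw": 1},
    {"x": 0, "y": 0, "z": 0, "ax": 0, "ay": 0, "az": 0, "claw": 1},
  ],
)

```text
time_s: 9.88
tool_pos: [0.5064, 0.3837, 0.224]
tcp_rot: [0.431, -0.273, 0.849, 0.14]
wrist_force: [0.2, -2.7, -25.3]
opening: -0.0002
finger_force: 10.6
```

```bash
python3 sw.py
python3 - <<'E'
from h import *
c=cam("scene"); a=dict(np.load("pics/scene0.npz"))["image"].astype(float); b=c["image"].astype(float)
d=np.abs(b-a).mean(2); cv2.imwrite("pics/d.png",d)
for n,(u,v) in {"underR":(445,282),"twine":(384,335),"potL":(377,245),"bench":(300,400),"upright":(465,295)}.items(): print(n,a[v-4:v+5,u-4:u+5].mean((0,1)),b[v-4:v+5,u-4:u+5].mean((0,1)))
t=cam("top")["image"].astype(float); t0=dict(np.load("pics/top0.npz"))["image"].astype(float)
for n,(u,v) in {"trowel":(150,275),"bench":(150,300)}.items(): print(n,t0[v-3:v+4,u-3:u+4].mean((0,1)),t[v-3:v+4,u-3:u+4].mean((0,1)))
E
```

```text
qpos [ 0.455   0.0275 -0.762  -0.1517  0.1378 -0.0989] slant 36.143845822253695
corner in switch frame -0.0025009537955680036 -0.0005382695127463624 0.0026340003151209546
underR [ 59.34567901  93.62962963 144.80246914] [ 59.09876543  93.18518519 144.38271605]
twine [ 61.82716049 100.54320988 151.98765432] [ 61.80246914 100.41975309 151.58024691]
potL [37.66666667 54.41975309 91.49382716] [38.11111111 54.67901235 91.60493827]
bench [ 77.14814815 112.03703704 185.81481481] [ 76.65432099 111.60493827 185.62962963]
upright [80.44444444 74.85185185 77.2345679 ] [80.12345679 74.62962963 77.09876543]
trowel [128.55102041 121.42857143 119.3877551 ] [26.69387755 23.48979592 21.06122449]
bench [ 62.26530612  91.55102041 146.87755102] [50.95918367 46.53061224 42.53061224][ WARN:0@1.863] global loadsave.cpp:1063 imwrite_ Unsupported depth image for selected encoder is fallbacked to CV_8U.
```

Run:
```python
from h import *
p,M=cur()
a=np.arctan2(.588,.809)
p1=p-.025*UP; p2=p1-.12*IN
s=plan([(p1,M,2),(p2,M,3)],1)
s=plan([((.44,.12,.30),down(np.pi),8)],-1,start=s); print(s[0])
```

```text
[{"x": 10, "y": 0, "z": 7, "ax": 0, "ay": 0, "az": 0, "claw": 1}, {"x": 10, "y": 0, "z": 8, "ax": 0, "ay": 0, "az": 0, "claw": 1}, {"x": 24, "y": 0, "z": -32, "ax": 0, "ay": 0, "az": 0, "claw": 1}, {"x": 23, "y": 0, "z": -33, "ax": 0, "ay": 0, "az": 0, "claw": 1}, {"x": 24, "y": -1, "z": -32, "ax": 0, "ay": 0, "az": 0, "claw": 1}]
[{"x": -4, "y": -22, "z": -16, "ax": 0.04, "ay": 0.11, "az": 0.07, "claw": -1}, {"x": -3, "y": -22, "z": -16, "ax": 0.03, "ay": 0.12, "az": 0.07, "claw": -1}, {"x": -3, "y": -22, "z": -16, "ax": 0.04, "ay": 0.11, "az": 0.08, "claw": -1}, {"x": -4, "y": -23, "z": -15, "ax": 0.04, "ay": 0.11, "az": 0.07, "claw": -1}, {"x": -3, "y": -23, "z": -14, "ax": 0.03, "ay": 0.12, "az": 0.07, "claw": -1}, {"x": -3, "y": -23, "z": -15, "ax": 0.04, "ay": 0.11, "az": 0.07, "claw": -1}, {"x": -3, "y": -24, "z": -13, "ax": 0.04, "ay": 0.11, "az": 0.07, "claw": -1}, {"x": -4, "y": -24, "z": -13, "ax": 0.03, "ay": 0.12, "az": 0.08, "claw": -1}]
[0.44018066 0.12002978 0.29960631]
```

>>> play_rows(
  motion=[
    {"x": 10, "y": 0, "z": 7, "ax": 0, "ay": 0, "az": 0, "claw": 1},
    {"x": 10, "y": 0, "z": 8, "ax": 0, "ay": 0, "az": 0, "claw": 1},
    {"x": 24, "y": 0, "z": -32, "ax": 0, "ay": 0, "az": 0, "claw": 1},
    {"x": 24, "y": 0, "z": -32, "ax": 0, "ay": 0, "az": 0, "claw": 1},
    {"x": 0, "y": 0, "z": 0, "ax": 0, "ay": 0, "az": 0, "claw": 1},
  ],
)

```text
time_s: 10.6
tool_pos: [0.4442, 0.3387, 0.2059]
tcp_rot: [0.438, -0.273, 0.845, 0.141]
wrist_force: [1.0, -0.1, 1.3]
opening: -0.0005
finger_force: 0.0
```

Run:
```python
from h import *
s=plan([((.44,.12,.30),down(np.pi),9)],-1); print(s[0])
```

```text
[{"x": 0, "y": -19, "z": -18, "ax": 0.03, "ay": 0.1, "az": 0.06, "claw": -1}, {"x": 0, "y": -20, "z": -17, "ax": 0.04, "ay": 0.11, "az": 0.07, "claw": -1}, {"x": 1, "y": -21, "z": -17, "ax": 0.03, "ay": 0.1, "az": 0.06, "claw": -1}, {"x": 1, "y": -21, "z": -15, "ax": 0.03, "ay": 0.1, "az": 0.07, "claw": -1}, {"x": 2, "y": -22, "z": -15, "ax": 0.04, "ay": 0.1, "az": 0.06, "claw": -1}, {"x": 1, "y": -23, "z": -14, "ax": 0.03, "ay": 0.11, "az": 0.06, "claw": -1}, {"x": 2, "y": -23, "z": -13, "ax": 0.03, "ay": 0.1, "az": 0.07, "claw": -1}, {"x": 1, "y": -23, "z": -13, "ax": 0.03, "ay": 0.1, "az": 0.06, "claw": -1}, {"x": 1, "y": -24, "z": -11, "ax": 0.04, "ay": 0.1, "az": 0.07, "claw": -1}]
[0.43978012 0.11979476 0.29989661]
```

>>> play_rows(
  motion=[
    {"x": 0, "y": -19, "z": -18, "ax": 0.03, "ay": 0.1, "az": 0.06, "claw": -1},
    {"x": 0, "y": -20, "z": -17, "ax": 0.04, "ay": 0.11, "az": 0.07, "claw": -1},
    {"x": 1, "y": -21, "z": -17, "ax": 0.03, "ay": 0.1, "az": 0.06, "claw": -1},
    {"x": 1, "y": -21, "z": -15, "ax": 0.03, "ay": 0.1, "az": 0.07, "claw": -1},
    {"x": 2, "y": -22, "z": -15, "ax": 0.04, "ay": 0.1, "az": 0.06, "claw": -1},
    {"x": 1, "y": -23, "z": -14, "ax": 0.03, "ay": 0.11, "az": 0.06, "claw": -1},
    {"x": 2, "y": -23, "z": -13, "ax": 0.03, "ay": 0.1, "az": 0.07, "claw": -1},
    {"x": 1, "y": -23, "z": -13, "ax": 0.03, "ay": 0.1, "az": 0.06, "claw": -1},
    {"x": 1, "y": -24, "z": -11, "ax": 0.04, "ay": 0.1, "az": 0.07, "claw": -1},
    {"x": 0, "y": 0, "z": 0, "ax": 0, "ay": 0, "az": 0, "claw": -1},
  ],
)

```text
time_s: 11.85
tool_pos: [0.4441, 0.1195, 0.2976]
tcp_rot: [0.001, 0.003, 1.0, -0.003]
wrist_force: [0.1, 1.0, -0.5]
opening: 0.0854
finger_force: 0.0
```

```bash
cat >> h.py <<'E'
def rectify(c,z,x0,x1,y0,y1,mm=1.0):
    """top-down picture of plane z: row down = -x world, col right = -y world"""
    xs=np.arange(x1,x0,-mm/1000); ys=np.arange(y1,y0,-mm/1000)
    X,Y=np.meshgrid(xs,ys,indexing="ij"); P=np.stack([X,Y,np.full_like(X,z)],-1).reshape(-1,3)
    T=np.linalg.inv(c["pose"]); Q=P@T[:3,:3].T+T[:3,3]; s=Q[:,:2]/Q[:,2:]
    s=s*(1+c["k1"]*(s**2).sum(1,keepdims=True))*[c["fx"],c["fy"]]+[c["cx"],c["cy"]]
    m=s.reshape(*X.shape,2).astype(np.float32)
    return cv2.remap(c["image"],m[...,0],m[...,1],cv2.INTER_LINEAR)
def circles(c,z,r,box,thr=28,dr=3):
    im=cv2.cvtColor(rectify(c,z,*box),cv2.COLOR_BGR2GRAY); im=cv2.GaussianBlur(im,(5,5),0)
    h=cv2.HoughCircles(im,cv2.HOUGH_GRADIENT,1.5,40,param1=80,param2=thr,minRadius=r-dr,maxRadius=r+dr)
    return [] if h is None else [(round(box[1]-v/1000,4),round(box[3]-u/1000,4),round(float(R_),1)) for u,v,R_ in h[0]]
E
python3 - <<'E'
from h import *
c=cam("wrist"); np.savez("pics/w3.npz",**c); print(cur()[0])
box=(.33,.58,-.12,.30)
print("L",circles(c,.06,32,box)); print("S",circles(c,.048,25,box))
a=rectify(c,.06,*box); b=rectify(c,.048,*box); cv2.imwrite("pics/r3.png",np.vstack([a,b]))
E
```

```text
[0.44286771 0.12005108 0.2969493 ]
L [(np.float32(0.4458), np.float32(0.0428), 32.3), (np.float32(0.4802), np.float32(-0.0352), 31.7), (np.float32(0.4862), np.float32(0.1448), 31.2), (np.float32(0.3858), np.float32(0.2048), 30.6)]
S [(np.float32(0.3902), np.float32(0.2092), 27.1), (np.float32(0.4938), np.float32(0.1478), 27.1), (np.float32(0.4502), np.float32(0.0368), 27.1), (np.float32(0.4052), np.float32(0.0038), 23.8), (np.float32(0.3962), np.float32(0.0938), 27.1), (np.float32(0.4818), np.float32(-0.0382), 25.3)]
```

View pics/r3.png

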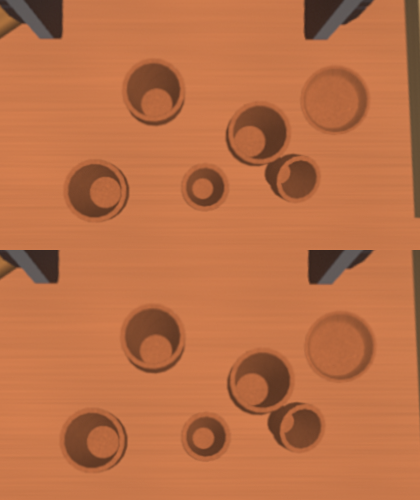

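B (the upper-right large pot) has been knocked about 35 mm towards small pot E, to rectified pixel (258,133). E at (292,178) looks disturbed, so I'll look closer.

Run:
```python
from h import *
c=cam("pics/w3.npz"); 
p=proj(c,[.42,.02,.03]); print(p)
im=c["image"]; u,v=p.astype(int); crop=im[max(0,v-80):v+80,max(0,u-110):u+110]; print(max(0,u-110),max(0,v-80),crop.shape)
cv2.imwrite("pics/c3.png",cv2.resize(crop,None,fx=3.2,fy=3.2,interpolation=cv2.INTER_CUBIC))
```

```text
[231.85804803 182.61179542]
121 102 (160, 220, 3)
```

View pics/c3.png

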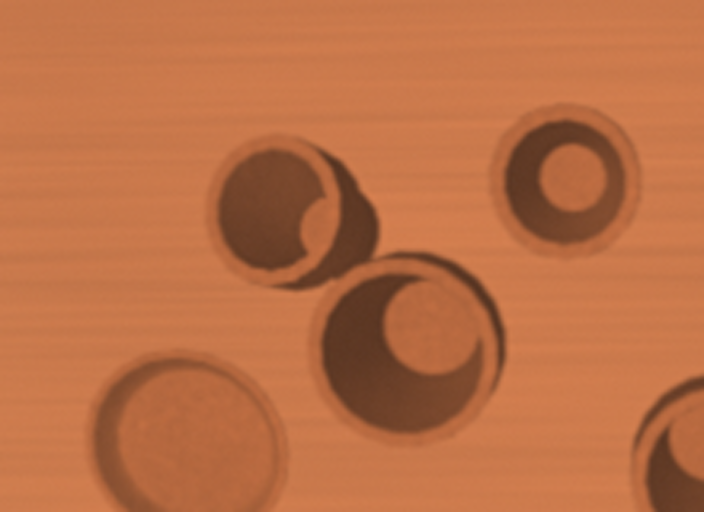

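E is tilted away from B, and may still have been moving. Looking again after a short wait.

>>> play_rows(
  motion=[
    {"x": 0, "y": 0, "z": 0, "ax": 0, "ay": 0, "az": 0, "claw": -1},
    {"x": 0, "y": 0, "z": 0, "ax": 0, "ay": 0, "az": 0, "claw": -1},
    {"x": 0, "y": 0, "z": 0, "ax": 0, "ay": 0, "az": 0, "claw": -1},
    {"x": 0, "y": 0, "z": 0, "ax": 0, "ay": 0, "az": 0, "claw": -1},
    {"x": 0, "y": 0, "z": 0, "ax": 0, "ay": 0, "az": 0, "claw": -1},
    {"x": 0, "y": 0, "z": 0, "ax": 0, "ay": 0, "az": 0, "claw": -1},
  ],
)

```text
time_s: 12.65
tool_pos: [0.4395, 0.1196, 0.2955]
tcp_rot: [-0.003, 0.002, 1.0, -0.003]
wrist_force: [-0.0, 0.2, 0.1]
opening: 0.0852
finger_force: 0.0
```

Run:
```python
from h import *
c=cam("wrist"); np.savez("pics/w4.npz",**c); print(cur()[0])
box=(.33,.58,-.12,.30)
print("L",circles(c,.06,32,box)); print("S",circles(c,.048,25,box))
im=c["image"][80:300,110:430]
cv2.imwrite("pics/c4.png",cv2.resize(im,None,fx=2.4,fy=2.4,interpolation=cv2.INTER_CUBIC))
```

```text
[0.43950349 0.11961722 0.29547135]
L [(np.float32(0.4862), np.float32(0.1448), 31.1), (np.float32(0.4442), np.float32(0.0443), 30.6), (np.float32(0.3902), np.float32(0.2033), 32.5), (np.float32(0.4802), np.float32(-0.0337), 32.5), (np.float32(0.3962), np.float32(-0.0082), 30.8)]
S [(np.float32(0.4952), np.float32(0.1478), 27.1), (np.float32(0.3902), np.float32(0.2092), 27.1), (np.float32(0.4502), np.float32(0.0382), 27.1), (np.float32(0.3917), np.float32(0.0968), 22.4), (np.float32(0.4067), np.float32(0.0053), 27.1), (np.float32(0.4818), np.float32(-0.0382), 27.1)]
```

View pics/c4.png

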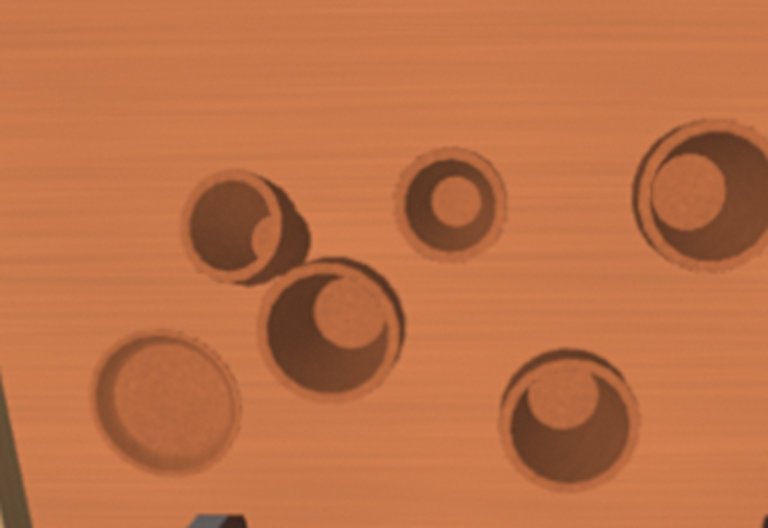

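E is still tilted and leaning steadily on B's collar, so taking B first should let it stand up again. I'll grip B with the fingers along world x, which passes between D and E.

Run:
```python
from h import *
s=plan([((.445,.0437,.11),down(np.pi/2),10)],-1); s=plan([((.445,.0437,.035),down(np.pi/2),3)],-1,start=s); print(s[0])
```

```text
[{"x": -1, "y": -7, "z": 19, "ax": 0, "ay": 0, "az": 0.16, "claw": -1}, {"x": -2, "y": -8, "z": 18, "ax": 0, "ay": 0, "az": 0.15, "claw": -1}, {"x": -3, "y": -7, "z": 19, "ax": 0, "ay": 0, "az": 0.16, "claw": -1}, {"x": -3, "y": -6, "z": 18, "ax": 0, "ay": 0, "az": 0.16, "claw": -1}, {"x": -5, "y": -6, "z": 19, "ax": 0, "ay": 0, "az": 0.15, "claw": -1}, {"x": -6, "y": -4, "z": 19, "ax": -0.01, "ay": 0, "az": 0.16, "claw": -1}, {"x": -7, "y": -4, "z": 18, "ax": 0, "ay": 0, "az": 0.16, "claw": -1}, {"x": -7, "y": -3, "z": 19, "ax": 0, "ay": 0, "az": 0.15, "claw": -1}, {"x": -7, "y": -2, "z": 18, "ax": 0, "ay": 0, "az": 0.16, "claw": -1}, {"x": -8, "y": -1, "z": 19, "ax": 0, "ay": 0, "az": 0.16, "claw": -1}]
[{"x": 0, "y": 0, "z": 25, "ax": 0, "ay": 0, "az": 0, "claw": -1}, {"x": 0, "y": 0, "z": 25, "ax": 0, "ay": 0, "az": 0, "claw": -1}, {"x": 0, "y": 0, "z": 25, "ax": 0, "ay": 0, "az": 0, "claw": -1}]
[0.44518837 0.04345199 0.03477564]
```

>>> play_rows(
  motion=[
    {"x": -1, "y": -7, "z": 19, "ax": 0, "ay": 0, "az": 0.16, "claw": -1},
    {"x": -2, "y": -8, "z": 18, "ax": 0, "ay": 0, "az": 0.15, "claw": -1},
    {"x": -3, "y": -7, "z": 19, "ax": 0, "ay": 0, "az": 0.16, "claw": -1},
    {"x": -3, "y": -6, "z": 18, "ax": 0, "ay": 0, "az": 0.16, "claw": -1},
    {"x": -5, "y": -6, "z": 19, "ax": 0, "ay": 0, "az": 0.15, "claw": -1},
    {"x": -6, "y": -4, "z": 19, "ax": -0.01, "ay": 0, "az": 0.16, "claw": -1},
    {"x": -7, "y": -4, "z": 18, "ax": 0, "ay": 0, "az": 0.16, "claw": -1},
    {"x": -7, "y": -3, "z": 19, "ax": 0, "ay": 0, "az": 0.15, "claw": -1},
    {"x": -7, "y": -2, "z": 18, "ax": 0, "ay": 0, "az": 0.16, "claw": -1},
    {"x": -8, "y": -1, "z": 19, "ax": 0, "ay": 0, "az": 0.16, "claw": -1},
    {"x": 0, "y": 0, "z": 0, "ax": 0, "ay": 0, "az": 0, "claw": -1},
    {"x": 0, "y": 0, "z": 0, "ax": 0, "ay": 0, "az": 0, "claw": -1},
  ],
)

```text
time_s: 14.2
tool_pos: [0.4454, 0.0436, 0.1104]
tcp_rot: [0.001, 0.707, 0.707, 0.001]
wrist_force: [0.2, -1.3, 0.1]
opening: 0.0854
finger_force: 0.0
```

Run:
```python
from h import *
print(cur())
c=cam("wrist"); box=(.33,.56,-.10,.30)
print("L",circles(c,.06,32,box,24)); print("S",circles(c,.048,25,box,24))
plan([((.445,.0437,.035),down(np.pi/2),3)],-1)
```

```text
(array([0.44538308, 0.04357399, 0.11043584]), array([[ 2.22679431e-05,  9.99996661e-01,  2.58394378e-03],
       [ 9.99999921e-01, -2.12422467e-05, -3.96976732e-04],
       [-3.96920518e-04,  2.58395241e-03, -9.99996583e-01]]))
L [(np.float32(0.4888), np.float32(0.1463), 32.5), (np.float32(0.4482), np.float32(0.0458), 30.8), (np.float32(0.4828), np.float32(-0.0202), 30.8), (np.float32(0.3957), np.float32(-0.0097), 34.1)]
S [(np.float32(0.4078), np.float32(0.0053), 25.5), (np.float32(0.3972), np.float32(0.0953), 23.8), (np.float32(0.4498), np.float32(0.0337), 27.1), (np.float32(0.4858), np.float32(-0.0217), 27.1), (np.float32(0.4932), np.float32(0.1478), 27.1)]
[{"x": 0, "y": 0, "z": 25, "ax": 0, "ay": 0, "az": 0, "claw": -1}, {"x": 0, "y": 0, "z": 25, "ax": 0, "ay": 0, "az": 0, "claw": -1}, {"x": 0, "y": -1, "z": 26, "ax": 0, "ay": 0, "az": 0, "claw": -1}]
```

B's close-up estimate is (0.448, 0.046). Lifting a pot with the lamp off would fail the run, so I'll look at the switch from under the lip first.

Run:
```python
from h import *
S=np.array([.5225,.396,0]); th=np.radians(38)
z=np.cos(th)*IN-np.sin(th)*UP; Q=np.stack([LF,np.cross(z,LF),z],1)
Pc=S-.2*IN+.235*UP; T=Pc-Q@[.067,0,-.127]; print(T)
s=plan([((.445,.10,.25),down(np.pi/2),4),((.44,.24,.26),down(np.arctan2(LF[1],LF[0])),4)],-1); 
s=plan([(T,Q,6)],-1,start=s)
```

```text
[0.48105859 0.28304249 0.15681099]
[{"x": 14, "y": 0, "z": -35, "ax": 0, "ay": 0, "az": 0, "claw": -1}, {"x": 14, "y": 0, "z": -35, "ax": 0, "ay": 0, "az": 0, "claw": -1}, {"x": 14, "y": 0, "z": -35, "ax": 0, "ay": 0, "az": 0, "claw": -1}, {"x": 14, "y": 0, "z": -34, "ax": 0, "ay": 0, "az": 0, "claw": -1}, {"x": 35, "y": -1, "z": -3, "ax": 0, "ay": 0, "az": -0.16, "claw": -1}, {"x": 35, "y": 4, "z": -2, "ax": 0, "ay": 0, "az": -0.15, "claw": -1}, {"x": 34, "y": 10, "z": -3, "ax": 0, "ay": 0, "az": -0.16, "claw": -1}, {"x": 32, "y": 14, "z": -3, "ax": 0, "ay": 0, "az": -0.16, "claw": -1}]
[{"x": 2, "y": 10, "z": 17, "ax": -0.15, "ay": 0, "az": 0, "claw": -1}, {"x": 1, "y": 7, "z": 19, "ax": -0.15, "ay": 0, "az": 0, "claw": -1}, {"x": 2, "y": 4, "z": 19, "ax": -0.15, "ay": 0, "az": 0, "claw": -1}, {"x": 2, "y": 1, "z": 20, "ax": -0.15, "ay": 0, "az": 0, "claw": -1}, {"x": 2, "y": -1, "z": 20, "ax": -0.15, "ay": 0, "az": 0, "claw": -1}, {"x": 1, "y": -5, "z": 19, "ax": -0.16, "ay": 0, "az": 0, "claw": -1}]
```

>>> play_rows(
  motion=[
    {"x": 14, "y": 0, "z": -35, "ax": 0, "ay": 0, "az": 0, "claw": 1},
    {"x": 14, "y": 0, "z": -35, "ax": 0, "ay": 0, "az": 0, "claw": 1},
    {"x": 14, "y": 0, "z": -35, "ax": 0, "ay": 0, "az": 0, "claw": 1},
    {"x": 14, "y": 0, "z": -34, "ax": 0, "ay": 0, "az": 0, "claw": 1},
    {"x": 35, "y": -1, "z": -3, "ax": 0, "ay": 0, "az": -0.16, "claw": 1},
    {"x": 35, "y": 4, "z": -2, "ax": 0, "ay": 0, "az": -0.15, "claw": 1},
    {"x": 34, "y": 10, "z": -3, "ax": 0, "ay": 0, "az": -0.16, "claw": 1},
    {"x": 32, "y": 14, "z": -3, "ax": 0, "ay": 0, "az": -0.16, "claw": 1},
  ],
)

```text
time_s: 15.25
tool_pos: [0.4398, 0.2416, 0.2608]
tcp_rot: [0.002, 0.451, 0.892, 0.001]
wrist_force: [0.5, 0.7, -0.5]
opening: -0.0001
finger_force: 0.0
```

>>> play_rows(
  motion=[
    {"x": 2, "y": 10, "z": 17, "ax": -0.15, "ay": 0, "az": 0, "claw": 1},
    {"x": 1, "y": 7, "z": 19, "ax": -0.15, "ay": 0, "az": 0, "claw": 1},
    {"x": 2, "y": 4, "z": 19, "ax": -0.15, "ay": 0, "az": 0, "claw": 1},
    {"x": 2, "y": 1, "z": 20, "ax": -0.15, "ay": 0, "az": 0, "claw": 1},
    {"x": 2, "y": -1, "z": 20, "ax": -0.15, "ay": 0, "az": 0, "claw": 1},
    {"x": 1, "y": -5, "z": 19, "ax": -0.16, "ay": 0, "az": 0, "claw": 1},
    {"x": 0, "y": 0, "z": 0, "ax": 0, "ay": 0, "az": 0, "claw": 1},
  ],
)

```text
time_s: 16.12
tool_pos: [0.4796, 0.2801, 0.1578]
tcp_rot: [0.188, 0.414, 0.811, 0.367]
wrist_force: [0.1, -0.6, 0.4]
opening: -0.0
finger_force: 0.0
```

Run:
```python
from h import *
print(cur())
c=cam("wrist"); np.savez("pics/w5.npz",**c); f=lambda p:np.round([c0:=proj(c,p)][0])
S=np.array([.5225,.396,0])
for z in (.222,.228,.234): print(z,[f(S+[0,0,z]-.01*LF),f(S+[0,0,z]+.01*LF)])
print("lip",f(S-.03*IN+[0,0,.27]))
cv2.imwrite("pics/w5.png",cv2.rotate(c["image"],cv2.ROTATE_90_CLOCKWISE)[:600])
```

```text
(array([0.47957991, 0.28013675, 0.15782839]), array([[-5.86159960e-01,  5.34851631e-01,  6.08564075e-01],
       [ 8.10195334e-01,  3.87093720e-01,  4.40161304e-01],
       [-1.50340698e-04,  7.51060706e-01, -6.60233135e-01]]))
0.222 [array([573., 163.]), array([580., 117.])]
0.228 [array([588., 163.]), array([596., 117.])]
0.234 [array([604., 164.]), array([612., 117.])]
lip [735. 143.]
```

View pics/w5.png

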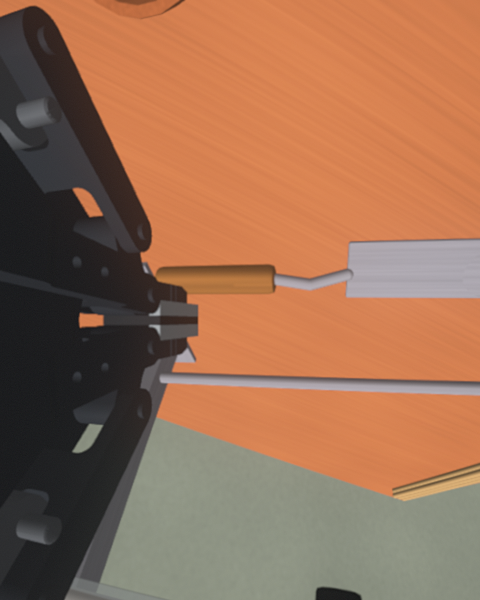

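The black plunger starts at row ≈588 at column 338 (cropped at the edge), which matches the pressed position, predicted at 588 against 573-580 for off. I'll check where the collar boundary is numerically.

Run:
```python
from h import *
c=cam("pics/w5.npz"); S=np.array([.5225,.396,0])
g=c["image"].mean(2).astype(int)
print(g[480-338-1, 575:640])
for z in (.222,.228,.234): print(z,[np.round(proj(c,S+[0,0,z]+.01*np.cos(t)*IN+.01*np.sin(t)*LF)) for t in (np.pi/2,np.pi)])
print(".234 collar front",proj(c,S+[0,0,.234]-.012*IN))
```

```text
[135 135 134 133 133 132 132 132 133 133 134 134 130  98  49  25  26  30
  29  29  30  31  29  29  30  30  29  27  35  54  68  72  69  71  69  70
  71  70  69  70  69  70  69  69  69  70  69  70  70  70  70  69  69  70
  69  70  70  70  69  69  69  69  68  70  69]
0.222 [array([580., 117.]), array([574., 140.])]
0.228 [array([596., 117.]), array([590., 140.])]
0.234 [array([612., 117.]), array([607., 141.])]
.234 collar front [607.02163806 140.51130416]
```

Only 16 px (6 mm) of black shows below the collar, so the switch is fully in. Going back to pot B.

Run:
```python
from h import *
s=plan([((.44,.22,.26),down(np.arctan2(LF[1],LF[0])),6),((.448,.0458,.14),down(np.pi/2),5)],-1)
print(s[0])
```

```text
[{"x": -4, "y": 5, "z": -20, "ax": 0.14, "ay": 0, "az": 0, "claw": -1}, {"x": -4, "y": 2, "z": -20, "ax": 0.14, "ay": 0, "az": 0, "claw": -1}, {"x": -5, "y": 0, "z": -20, "ax": 0.14, "ay": 0, "az": 0, "claw": -1}, {"x": -4, "y": -4, "z": -20, "ax": 0.15, "ay": 0, "az": 0, "claw": -1}, {"x": -4, "y": -6, "z": -20, "ax": 0.14, "ay": 0, "az": 0, "claw": -1}, {"x": -4, "y": -9, "z": -18, "ax": 0.14, "ay": 0, "az": 0, "claw": -1}, {"x": -29, "y": -19, "z": 24, "ax": 0, "ay": 0, "az": 0.13, "claw": -1}, {"x": -32, "y": -15, "z": 24, "ax": 0, "ay": 0, "az": 0.12, "claw": -1}, {"x": -33, "y": -11, "z": 24, "ax": 0, "ay": 0, "az": 0.13, "claw": -1}, {"x": -34, "y": -7, "z": 24, "ax": 0, "ay": 0, "az": 0.12, "claw": -1}, {"x": -35, "y": -3, "z": 24, "ax": 0, "ay": 0, "az": 0.13, "claw": -1}]
[0.44816182 0.04537864 0.14031696]
```

>>> play_rows(
  motion=[
    {"x": -4, "y": 5, "z": -20, "ax": 0.14, "ay": 0, "az": 0, "claw": -1},
    {"x": -4, "y": 2, "z": -20, "ax": 0.14, "ay": 0, "az": 0, "claw": -1},
    {"x": -5, "y": 0, "z": -20, "ax": 0.14, "ay": 0, "az": 0, "claw": -1},
    {"x": -4, "y": -4, "z": -20, "ax": 0.15, "ay": 0, "az": 0, "claw": -1},
    {"x": -4, "y": -6, "z": -20, "ax": 0.14, "ay": 0, "az": 0, "claw": -1},
    {"x": -4, "y": -9, "z": -18, "ax": 0.14, "ay": 0, "az": 0, "claw": -1},
    {"x": -29, "y": -19, "z": 24, "ax": 0, "ay": 0, "az": 0.13, "claw": -1},
    {"x": -32, "y": -15, "z": 24, "ax": 0, "ay": 0, "az": 0.12, "claw": -1},
    {"x": -33, "y": -11, "z": 24, "ax": 0, "ay": 0, "az": 0.13, "claw": -1},
    {"x": -34, "y": -7, "z": 24, "ax": 0, "ay": 0, "az": 0.12, "claw": -1},
    {"x": -35, "y": -3, "z": 24, "ax": 0, "ay": 0, "az": 0.13, "claw": -1},
    {"x": 0, "y": 0, "z": 0, "ax": 0, "ay": 0, "az": 0, "claw": -1},
  ],
)

```text
time_s: 17.68
tool_pos: [0.4519, 0.047, 0.1335]
tcp_rot: [0.002, 0.71, 0.704, 0.014]
wrist_force: [-0.3, 0.9, 0.2]
opening: 0.0853
finger_force: 0.0
```

Run:
```python
from h import *
print(cur()[0])
c=cam("wrist"); box=(.33,.56,-.10,.30)
print("L",circles(c,.06,32,box,24)); print("S",circles(c,.048,25,box,24))
plan([((.4465,.045,.035),down(np.pi/2),4)],-1)
```

```text
[0.45188195 0.04695547 0.13345419]
L [(np.float32(0.4482), np.float32(0.0428), 32.5), (np.float32(0.4858), np.float32(-0.0217), 30.6), (np.float32(0.4888), np.float32(0.1463), 31.9), (np.float32(0.3957), np.float32(-0.0082), 32.5), (np.float32(0.3913), np.float32(0.2078), 32.5)]
S [(np.float32(0.4948), np.float32(0.1493), 27.1), (np.float32(0.4482), np.float32(0.0353), 27.1), (np.float32(0.4872), np.float32(-0.0247), 27.1), (np.float32(0.3942), np.float32(0.0968), 27.1), (np.float32(0.4093), np.float32(0.0053), 25.5)]
[{"x": -1, "y": -2, "z": 25, "ax": 0.01, "ay": 0, "az": 0, "claw": -1}, {"x": -1, "y": -2, "z": 24, "ax": 0, "ay": -0.01, "az": 0, "claw": -1}, {"x": -1, "y": -2, "z": 25, "ax": 0.01, "ay": 0, "az": 0, "claw": -1}, {"x": -1, "y": -1, "z": 25, "ax": 0, "ay": -0.01, "az": -0.01, "claw": -1}]
```

>>> play_rows(
  motion=[
    {"x": -1, "y": -1, "z": 25, "ax": 0.01, "ay": 0, "az": 0, "claw": -1},
    {"x": -1, "y": -1, "z": 24, "ax": 0, "ay": -0.01, "az": 0, "claw": -1},
    {"x": -1, "y": -1, "z": 25, "ax": 0.01, "ay": 0, "az": 0, "claw": -1},
    {"x": -1, "y": -1, "z": 25, "ax": 0, "ay": -0.01, "az": -0.01, "claw": -1},
    {"x": 0, "y": 0, "z": 0, "ax": 0, "ay": 0, "az": 0, "claw": 1},
    {"x": 0, "y": 0, "z": 0, "ax": 0, "ay": 0, "az": 0, "claw": 1},
    {"x": 0, "y": 0, "z": 0, "ax": 0, "ay": 0, "az": 0, "claw": 1},
    {"x": 0, "y": 0, "z": 0, "ax": 0, "ay": 0, "az": 0, "claw": 1},
  ],
  grip_force=35,
)

```text
time_s: 18.73
tool_pos: [0.4507, 0.0459, 0.0345]
tcp_rot: [0.004, 0.705, 0.709, 0.002]
wrist_force: [-0.5, 2.0, 9.4]
opening: 0.0656
finger_force: 39.5
```

Run:
```python
from h import *
yb=np.pi+.048
s=plan([((.4507,.0459,.09),down(np.pi/2),3)],1)
s=plan([((.45,.0,.22),down(np.pi/2),3),((.46,-.20,.28),down(yb),10)],1,start=s)
print(s[0])
```

```text
[{"x": 0, "y": 0, "z": -18, "ax": 0, "ay": 0, "az": 0, "claw": 1}, {"x": 0, "y": 0, "z": -19, "ax": 0.01, "ay": 0, "az": 0, "claw": 1}, {"x": 0, "y": 0, "z": -18, "ax": 0, "ay": 0, "az": 0.01, "claw": 1}]
[{"x": -15, "y": 0, "z": -43, "ax": 0, "ay": 0, "az": 0, "claw": 1}, {"x": -16, "y": 0, "z": -44, "ax": 0, "ay": 0, "az": 0, "claw": 1}, {"x": -15, "y": -1, "z": -43, "ax": 0, "ay": 0, "az": 0, "claw": 1}, {"x": -20, "y": 1, "z": -6, "ax": 0, "ay": 0, "az": -0.16, "claw": 1}, {"x": -20, "y": -2, "z": -6, "ax": 0, "ay": 0, "az": -0.16, "claw": 1}, {"x": -19, "y": -5, "z": -6, "ax": 0, "ay": 0, "az": -0.17, "claw": 1}, {"x": -19, "y": -9, "z": -6, "ax": 0, "ay": 0, "az": -0.16, "claw": 1}, {"x": -16, "y": -11, "z": -6, "ax": 0, "ay": 0, "az": -0.16, "claw": 1}, {"x": -15, "y": -14, "z": -6, "ax": 0, "ay": 0, "az": -0.16, "claw": 1}, {"x": -12, "y": -16, "z": -6, "ax": 0, "ay": 0, "az": -0.17, "claw": 1}, {"x": -10, "y": -17, "z": -6, "ax": 0, "ay": 0, "az": -0.16, "claw": 1}, {"x": -6, "y": -19, "z": -6, "ax": 0, "ay": 0, "az": -0.16, "claw": 1}]
[{"x": -3, "y": -20, "z": -6, "ax": 0, "ay": 0, "az": -0.16, "claw": 1}]
[ 0.45960244 -0.19979551  0.28008704]
```

>>> play_rows(
  motion=[
    {"x": 0, "y": 0, "z": -18, "ax": 0, "ay": 0, "az": 0, "claw": 1},
    {"x": 0, "y": 0, "z": -19, "ax": 0.01, "ay": 0, "az": 0, "claw": 1},
    {"x": 0, "y": 0, "z": -18, "ax": 0, "ay": 0, "az": 0.01, "claw": 1},
    {"x": 0, "y": 0, "z": 0, "ax": 0, "ay": 0, "az": 0, "claw": 1},
  ],
)

```text
time_s: 19.23
tool_pos: [0.4504, 0.0459, 0.0895]
tcp_rot: [0.0, 0.709, 0.705, -0.002]
wrist_force: [-0.2, 0.2, -1.1]
opening: 0.0653
finger_force: 39.4
```

>>> play_rows(
  motion=[
    {"x": -15, "y": 0, "z": -43, "ax": 0, "ay": 0, "az": 0, "claw": 1},
    {"x": -16, "y": 0, "z": -44, "ax": 0, "ay": 0, "az": 0, "claw": 1},
    {"x": -15, "y": -1, "z": -43, "ax": 0, "ay": 0, "az": 0, "claw": 1},
    {"x": -20, "y": 1, "z": -6, "ax": 0, "ay": 0, "az": -0.16, "claw": 1},
    {"x": -20, "y": -2, "z": -6, "ax": 0, "ay": 0, "az": -0.16, "claw": 1},
    {"x": -19, "y": -5, "z": -6, "ax": 0, "ay": 0, "az": -0.17, "claw": 1},
    {"x": -19, "y": -9, "z": -6, "ax": 0, "ay": 0, "az": -0.16, "claw": 1},
    {"x": -16, "y": -11, "z": -6, "ax": 0, "ay": 0, "az": -0.16, "claw": 1},
    {"x": -15, "y": -14, "z": -6, "ax": 0, "ay": 0, "az": -0.16, "claw": 1},
    {"x": -12, "y": -16, "z": -6, "ax": 0, "ay": 0, "az": -0.17, "claw": 1},
    {"x": -10, "y": -17, "z": -6, "ax": 0, "ay": 0, "az": -0.16, "claw": 1},
    {"x": -6, "y": -19, "z": -6, "ax": 0, "ay": 0, "az": -0.16, "claw": 1},
  ],
)

```text
time_s: 20.72
tool_pos: [0.4583, -0.1803, 0.272]
tcp_rot: [-0.003, 0.055, 0.998, -0.001]
wrist_force: [-0.2, 0.4, -0.6]
opening: 0.0655
finger_force: 39.5
```

>>> play_rows(
  motion=[
    {"x": -3, "y": -20, "z": -6, "ax": 0, "ay": 0, "az": -0.16, "claw": 1},
    {"x": 0, "y": 0, "z": 0, "ax": 0, "ay": 0, "az": 0, "claw": 1},
    {"x": 0, "y": 0, "z": 0, "ax": 0, "ay": 0, "az": 0, "claw": 1},
  ],
)

```text
time_s: 21.1
tool_pos: [0.4588, -0.1994, 0.278]
tcp_rot: [-0.003, -0.02, 1.0, -0.001]
wrist_force: [-1.0, 0.2, -0.5]
opening: 0.0656
finger_force: 39.5
```

Run:
```python
from h import *
print(cur()[0])
c=cam("wrist"); np.savez("pics/w6.npz",**c); box=(.33,.68,-.40,.10)
a=rectify(c,.025,*box); 
print("BL",circles(c,.025,27,box,24,2)); print("BS",circles(c,.025,21,box,24,2))
cv2.imwrite("pics/r6.png",a)
```

```text
[ 0.45884631 -0.19944382  0.27799524]
BL [(np.float32(0.4048), np.float32(-0.1918), 28.1), (np.float32(0.4888), np.float32(-0.0628), 28.1), (np.float32(0.4768), np.float32(-0.1888), 26.5), (np.float32(0.4138), np.float32(0.0122), 26.5)]
BS [(np.float32(0.4842), np.float32(-0.3132), 22.1), (np.float32(0.4108), np.float32(-0.3072), 20.5), (np.float32(0.4138), np.float32(0.0197), 22.0), (np.float32(0.5578), np.float32(-0.3178), 20.5), (np.float32(0.4062), np.float32(-0.1962), 22.1), (np.float32(0.4828), np.float32(-0.1873), 20.5), (np.float32(0.6058), np.float32(-0.2473), 22.1)]
```

View pics/r6.png

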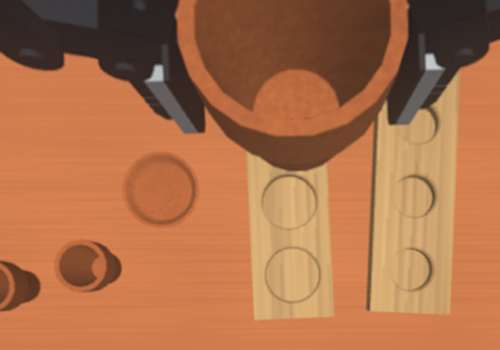

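Run:
```python
from h import *
yb=np.pi+.048
c=cam("pics/w6.npz"); print(circles(c,.303,32,(.38,.52,-.28,-.12),20,2)); print(circles(c,.278,30,(.38,.52,-.28,-.12),20,4))
s=plan([((.551,-.187,.11),down(yb),4),((.551,-.187,.07),down(yb),2)],1)
s=plan([((.551,-.187,.049),down(yb),3)],1,start=s)
```

```text
[(np.float32(0.4652), np.float32(-0.1987), 31.5)]
[(np.float32(0.4832), np.float32(-0.1987), 33.0)]
[{"x": -23, "y": 2, "z": 42, "ax": 0, "ay": 0, "az": 0, "claw": 1}, {"x": -24, "y": 2, "z": 42, "ax": 0, "ay": 0, "az": 0, "claw": 1}, {"x": -23, "y": 3, "z": 42, "ax": 0, "ay": 0, "az": 0, "claw": 1}, {"x": -24, "y": 2, "z": 42, "ax": 0, "ay": -0.01, "az": -0.01, "claw": 1}, {"x": 0, "y": 0, "z": 20, "ax": 0, "ay": 0, "az": 0, "claw": 1}, {"x": 1, "y": 0, "z": 20, "ax": 0, "ay": 0, "az": 0, "claw": 1}]
[{"x": 0, "y": 0, "z": 7, "ax": 0, "ay": 0, "az": 0, "claw": 1}, {"x": 0, "y": 0, "z": 7, "ax": 0, "ay": 0, "az": 0, "claw": 1}, {"x": 0, "y": 0, "z": 7, "ax": 0, "ay": 0, "az": 0, "claw": 1}]
```

>>> play_rows(
  motion=[
    {"x": -23, "y": 2, "z": 42, "ax": 0, "ay": 0, "az": 0, "claw": 1},
    {"x": -23, "y": 2, "z": 42, "ax": 0, "ay": 0, "az": 0, "claw": 1},
    {"x": -23, "y": 3, "z": 42, "ax": 0, "ay": 0, "az": 0, "claw": 1},
    {"x": -22, "y": 2, "z": 42, "ax": 0, "ay": -0.01, "az": -0.01, "claw": 1},
    {"x": 0, "y": 0, "z": 20, "ax": 0, "ay": 0, "az": 0, "claw": 1},
    {"x": 0, "y": 0, "z": 20, "ax": 0, "ay": 0, "az": 0, "claw": 1},
    {"x": 0, "y": 0, "z": 0, "ax": 0, "ay": 0, "az": 0, "claw": 1},
    {"x": 0, "y": 0, "z": 0, "ax": 0, "ay": 0, "az": 0, "claw": 1},
  ],
)

```text
time_s: 22.15
tool_pos: [0.5493, -0.1872, 0.071]
tcp_rot: [0.003, -0.027, 1.0, -0.001]
wrist_force: [0.4, -0.1, -1.2]
opening: 0.0652
finger_force: 39.5
```

Run:
```python
from h import *
from cell import get_state
p,M=cur(); print(p,M[:,2],np.degrees(np.arctan2(M[1,0],M[0,0])),get_state()["wrist_force"])
c=cam("wrist"); np.savez("pics/w7.npz",**c)
print("BL",circles(c,.025,27,(.33,.52,-.25,-.13),24,2))
z=p[2]+.0255; print(z,circles(c,z,32,(.48,.62,-.26,-.11),20,2))
```

```text
[ 0.54926108 -0.1871567   0.07096284] [ 0.00570158 -0.00240403 -0.99998086] -176.92010035330145 [ 0.38316684 -0.1452765  -1.21015389]
BL [(np.float32(0.4802), np.float32(-0.1892), 28.1)]
0.09646284110623836 [(np.float32(0.5562), np.float32(-0.1888), 33.2)]
```

>>> play_rows(
  motion=[
    {"x": 0, "y": 0, "z": 7, "ax": 0, "ay": 0, "az": 0, "claw": 1},
    {"x": 0, "y": 0, "z": 4, "ax": 0, "ay": 0, "az": 0, "claw": 1},
    {"x": 0, "y": 0, "z": 4, "ax": 0, "ay": 0, "az": 0, "claw": 1},
    {"x": 0, "y": 0, "z": 4, "ax": 0, "ay": 0, "az": 0, "claw": 1},
    {"x": 0, "y": 0, "z": 0, "ax": 0, "ay": 0, "az": 0, "claw": 1},
  ],
)

```text
time_s: 22.82
tool_pos: [0.5489, -0.1874, 0.0508]
tcp_rot: [0.002, -0.027, 1.0, -0.001]
wrist_force: [-0.3, -0.3, -0.9]
opening: 0.0653
finger_force: 39.5
```

>>> play_rows(
  motion=[
    {"x": 0, "y": 0, "z": 2, "ax": 0, "ay": 0, "az": 0, "claw": 1},
    {"x": 0, "y": 0, "z": 0, "ax": 0, "ay": 0, "az": 0, "claw": 1},
  ],
)

```text
time_s: 23.08
tool_pos: [0.549, -0.1873, 0.0491]
tcp_rot: [0.002, -0.027, 1.0, -0.001]
wrist_force: [-0.6, 0.8, -1.7]
opening: 0.065
finger_force: 39.5
```

>>> play_rows(
  motion=[
    {"x": 0, "y": 0, "z": 0, "ax": 0, "ay": 0, "az": 0, "claw": 0.2},
    {"x": 0, "y": 0, "z": 0, "ax": 0, "ay": 0, "az": 0, "claw": -1},
    {"x": 0, "y": 0, "z": 0, "ax": 0, "ay": 0, "az": 0, "claw": -1},
    {"x": 0, "y": 0, "z": -15, "ax": 0, "ay": 0, "az": 0, "claw": -1},
    {"x": 0, "y": 0, "z": -40, "ax": 0, "ay": 0, "az": 0, "claw": -1},
    {"x": 30, "y": 30, "z": -40, "ax": 0, "ay": 0, "az": 0, "claw": -1},
    {"x": 30, "y": 40, "z": -40, "ax": 0, "ay": 0, "az": 0, "claw": -1},
    {"x": 30, "y": 50, "z": -40, "ax": 0, "ay": 0, "az": 0, "claw": -1},
    {"x": 20, "y": 50, "z": -30, "ax": 0, "ay": 0, "az": 0, "claw": -1},
    {"x": 0, "y": 30, "z": 0, "ax": 0, "ay": 0, "az": 0, "claw": -1},
    {"x": 0, "y": 0, "z": 0, "ax": 0, "ay": 0, "az": 0, "claw": -1},
    {"x": 0, "y": 0, "z": 0, "ax": 0, "ay": 0, "az": 0, "claw": -1},
  ],
)

```text
time_s: 24.58
tool_pos: [0.4321, -0.0, 0.2482]
tcp_rot: [0.003, -0.027, 1.0, -0.001]
wrist_force: [-0.2, -0.6, -0.2]
opening: 0.0853
finger_force: 0.0
```

Run:
```python
from h import *
p,M=cur(); print(p,M[:,2])
c=cam("wrist"); np.savez("pics/w8.npz",**c)
print("L",circles(c,.06,32,(.33,.58,-.10,.26),24,2),"placed",circles(c,.073,32,(.48,.62,-.25,-.12),20,2))
print("S",circles(c,.048,25,(.33,.58,-.10,.26),24,2))
a=rectify(c,.06,.33,.63,-.28,.26); cv2.imwrite("pics/r8.png",a)
```

```text
[ 4.32085419e-01 -3.74675875e-05  2.48152640e-01] [ 0.00572127 -0.0024529  -0.99998062]
L [(np.float32(0.4908), np.float32(0.1467), 31.5), (np.float32(0.4772), np.float32(-0.0498), 31.5), (np.float32(0.3887), np.float32(0.2052), 31.5)] placed [(np.float32(0.5562), np.float32(-0.1852), 33.2)]
S [(np.float32(0.4788), np.float32(-0.0498), 26.1), (np.float32(0.3932), np.float32(0.0897), 24.5), (np.float32(0.4128), np.float32(0.0072), 25.5), (np.float32(0.3902), np.float32(0.2142), 26.1), (np.float32(0.4952), np.float32(0.1527), 26.1)]
```

View pics/r8.png

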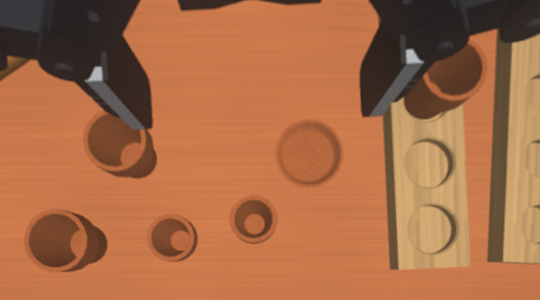

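B stands in its pocket and E has righted itself at rectified pixel (253,219). Next is E.

```bash
cat > pick.py <<'E'
# pick.py x y zgrasp claw : from here over the pot, then down
from h import *
import sys
x,y,z,cl=map(float,sys.argv[1:5]); yb=np.pi+.048 if len(sys.argv)<6 else float(sys.argv[5])
p,M=cur()
n=max(2,int(np.ceil(np.linalg.norm(np.array([x,y,.12])-p)/.055)),int(np.ceil(R.from_matrix(M.T@down(yb)).magnitude()/.17)))
s=plan([((x,y,max(.12,z)),down(yb),n)],cl) if p[2]>.13 else None
s=plan([((x,y,z),down(yb),4)],cl,start=s); print(s[0])
E
python3 pick.py .4122 .0075 .028 -0.6
```

```text
[{"x": 7, "y": 3, "z": 43, "ax": 0, "ay": 0, "az": 0, "claw": -0.6}, {"x": 6, "y": 3, "z": 42, "ax": 0, "ay": 0, "az": 0, "claw": -0.6}, {"x": 7, "y": 3, "z": 43, "ax": 0, "ay": 0, "az": 0.01, "claw": -0.6}]
[{"x": 0, "y": 0, "z": 23, "ax": 0, "ay": 0, "az": 0, "claw": -0.6}, {"x": 0, "y": 0, "z": 23, "ax": 0, "ay": 0, "az": 0, "claw": -0.6}, {"x": 0, "y": 0, "z": 23, "ax": 0, "ay": 0, "az": 0, "claw": -0.6}, {"x": 1, "y": 0, "z": 23, "ax": 0, "ay": 0, "az": 0, "claw": -0.6}]
[0.4117978  0.00703927 0.02771946]
```

>>> play_rows(
  motion=[
    {"x": 7, "y": 3, "z": 43, "ax": 0, "ay": 0, "az": 0, "claw": -0.6},
    {"x": 6, "y": 3, "z": 42, "ax": 0, "ay": 0, "az": 0, "claw": -0.6},
    {"x": 7, "y": 3, "z": 43, "ax": 0, "ay": 0, "az": 0.01, "claw": -0.6},
    {"x": 0, "y": 0, "z": 0, "ax": 0, "ay": 0, "az": 0, "claw": -0.6},
    {"x": 0, "y": 0, "z": 0, "ax": 0, "ay": 0, "az": 0, "claw": -0.6},
  ],
)

```text
time_s: 25.25
tool_pos: [0.4134, 0.0071, 0.1208]
tcp_rot: [0.003, -0.022, 1.0, -0.001]
wrist_force: [0.5, -0.1, 0.2]
opening: 0.0682
finger_force: 0.0
```

```bash
python3 - <<'E'
from h import *
from cell import get_state
p,M=cur(); print(p,get_state()["opening"])
c=cam("wrist"); print("S",circles(c,.048,25,(.36,.46,-.05,.06),20,2))
E
python3 pick.py .4122 .0075 .028 -0.6
```

```text
[0.41337219 0.00713582 0.12079746] 0.06823084170917727
S [(np.float32(0.4128), np.float32(0.0082), 24.5)]
[{"x": 1, "y": 0, "z": 23, "ax": 0, "ay": 0, "az": 0, "claw": -0.6}, {"x": 0, "y": 0, "z": 24, "ax": 0, "ay": 0, "az": 0, "claw": -0.6}, {"x": 1, "y": 1, "z": 23, "ax": 0, "ay": 0.01, "az": 0, "claw": -0.6}, {"x": 0, "y": 0, "z": 23, "ax": 0, "ay": 0, "az": 0, "claw": -0.6}]
[0.4120238  0.00782189 0.0280661 ]
```

>>> play_rows(
  motion=[
    {"x": 0, "y": 0, "z": 23, "ax": 0, "ay": 0, "az": 0, "claw": -0.6},
    {"x": 0, "y": 0, "z": 24, "ax": 0, "ay": 0, "az": 0, "claw": -0.6},
    {"x": 0, "y": 1, "z": 23, "ax": 0, "ay": 0.01, "az": 0, "claw": -0.6},
    {"x": 0, "y": 0, "z": 23, "ax": 0, "ay": 0, "az": 0, "claw": -0.6},
    {"x": 0, "y": 0, "z": 0, "ax": 0, "ay": 0, "az": 0, "claw": 1},
    {"x": 0, "y": 0, "z": 0, "ax": 0, "ay": 0, "az": 0, "claw": 1},
    {"x": 0, "y": 0, "z": 0, "ax": 0, "ay": 0, "az": 0, "claw": 1},
    {"x": 0, "y": 0, "z": 0, "ax": 0, "ay": 0, "az": 0, "claw": 1},
  ],
  grip_force=30,
)

```text
time_s: 26.3
tool_pos: [0.4128, 0.0085, 0.0272]
tcp_rot: [-0.002, -0.022, 1.0, -0.001]
wrist_force: [0.5, 0.0, -0.4]
opening: 0.0508
finger_force: 31.3
```

```bash
cat > place.py <<'E'
# place.py x y zgrasp : lift, travel at z .18, down to 4 mm above the board
from h import *
import sys
x,y,z=map(float,sys.argv[1:4]); Q=down(np.pi+(.048 if y>-.25 else -.04)); p,M=cur()
n=int(np.ceil(np.hypot(x-p[0],y-p[1])/.055))
s=plan([((p[0],p[1],.17),M,4),((x,y,.15),Q,n)],1)
s=plan([((x,y,z+.029),Q,3)],1,start=s); print(s[0])
E
python3 place.py .482 -.3145 .028
```

```text
[{"x": 0, "y": 0, "z": -36, "ax": 0, "ay": 0, "az": 0, "claw": 1}, {"x": 0, "y": 0, "z": -35, "ax": 0, "ay": 0, "az": 0, "claw": 1}, {"x": 0, "y": 0, "z": -36, "ax": 0, "ay": 0, "az": 0, "claw": 1}, {"x": 1, "y": 0, "z": -36, "ax": 0, "ay": 0, "az": 0, "claw": 1}, {"x": -8, "y": -47, "z": 3, "ax": 0, "ay": 0, "az": 0.01, "claw": 1}, {"x": -8, "y": -46, "z": 3, "ax": 0, "ay": 0, "az": 0.01, "claw": 1}, {"x": -9, "y": -47, "z": 3, "ax": 0, "ay": 0, "az": 0.02, "claw": 1}, {"x": -10, "y": -46, "z": 3, "ax": 0, "ay": 0, "az": 0.01, "claw": 1}, {"x": -10, "y": -46, "z": 3, "ax": 0, "ay": 0, "az": 0.01, "claw": 1}, {"x": -11, "y": -46, "z": 3, "ax": 0, "ay": 0, "az": 0.01, "claw": 1}, {"x": -11, "y": -46, "z": 3, "ax": 0, "ay": 0, "az": 0.01, "claw": 1}]
[{"x": 0, "y": 0, "z": 31, "ax": 0, "ay": 0, "az": 0, "claw": 1}, {"x": 0, "y": 0, "z": 31, "ax": 0, "ay": 0, "az": 0, "claw": 1}, {"x": 0, "y": 0, "z": 31, "ax": 0, "ay": 0, "az": 0, "claw": 1}]
[ 0.48162545 -0.31494849  0.05679224]
```

>>> play_rows(
  motion=[
    {"x": 0, "y": 0, "z": -36, "ax": 0, "ay": 0, "az": 0, "claw": 1},
    {"x": 0, "y": 0, "z": -35, "ax": 0, "ay": 0, "az": 0, "claw": 1},
    {"x": 0, "y": 0, "z": -36, "ax": 0, "ay": 0, "az": 0, "claw": 1},
    {"x": 1, "y": 0, "z": -36, "ax": 0, "ay": 0, "az": 0, "claw": 1},
    {"x": -8, "y": -47, "z": 3, "ax": 0, "ay": 0, "az": 0.01, "claw": 1},
    {"x": -8, "y": -46, "z": 3, "ax": 0, "ay": 0, "az": 0.01, "claw": 1},
    {"x": -9, "y": -47, "z": 3, "ax": 0, "ay": 0, "az": 0.02, "claw": 1},
    {"x": -10, "y": -46, "z": 3, "ax": 0, "ay": 0, "az": 0.01, "claw": 1},
    {"x": -10, "y": -46, "z": 3, "ax": 0, "ay": 0, "az": 0.01, "claw": 1},
    {"x": -11, "y": -46, "z": 3, "ax": 0, "ay": 0, "az": 0.01, "claw": 1},
    {"x": -11, "y": -46, "z": 3, "ax": 0, "ay": 0, "az": 0.01, "claw": 1},
  ],
)

```text
time_s: 27.68
tool_pos: [0.4818, -0.3162, 0.1492]
tcp_rot: [-0.002, 0.018, 1.0, -0.001]
wrist_force: [-0.1, 0.3, 0.1]
opening: 0.0511
finger_force: 31.7
```

>>> play_rows(
  motion=[
    {"x": 0, "y": 0, "z": 31, "ax": 0, "ay": 0, "az": 0, "claw": 1},
    {"x": 0, "y": 0, "z": 31, "ax": 0, "ay": 0, "az": 0, "claw": 1},
    {"x": 0, "y": 0, "z": 31, "ax": 0, "ay": 0, "az": 0, "claw": 1},
    {"x": 0, "y": 0, "z": 0, "ax": 0, "ay": 0, "az": 0, "claw": 1},
    {"x": 0, "y": 0, "z": 0, "ax": 0, "ay": 0, "az": 0, "claw": 1},
  ],
)

```text
time_s: 28.3
tool_pos: [0.4817, -0.3152, 0.0572]
tcp_rot: [-0.002, 0.018, 1.0, -0.002]
wrist_force: [0.4, 0.0, 0.2]
opening: 0.051
finger_force: 31.7
```

Run:
```python
from h import *
from cell import get_state
p,M=cur(); print(p,M[:,2],np.degrees(np.arctan2(M[1,0],M[0,0])),get_state()["wrist_force"],get_state()["opening"])
c=cam("wrist"); np.savez("pics/w9.npz",**c)
print("BS",circles(c,.025,21,(.34,.47,-.36,-.26),20,2),"BL",circles(c,.025,27,(.34,.55,-.25,-.13),24,2))
z=p[2]+.0205; print(z,circles(c,z,25,(.42,.54,-.37,-.26),18,2))
```

```text
[ 0.48168056 -0.31517116  0.05718246] [-0.00414838 -0.00326992 -0.99998605] 177.93888065465202 [0.37469422 0.02005155 0.23320318] 0.05104387899893234
BS [(np.float32(0.4122), np.float32(-0.3118), 22.1)] BL [(np.float32(0.4788), np.float32(-0.1908), 26.5), (np.float32(0.4068), np.float32(-0.1952), 28.1)]
0.07768245959084502 [(np.float32(0.4762), np.float32(-0.3177), 24.5)]
```

>>> play_rows(
  motion=[
    {"x": -2, "y": 0, "z": 4, "ax": 0, "ay": 0, "az": 0, "claw": 1},
    {"x": 0, "y": 0, "z": 4, "ax": 0, "ay": 0, "az": 0, "claw": 1},
    {"x": 0, "y": 0, "z": 4, "ax": 0, "ay": 0, "az": 0, "claw": 1},
    {"x": 0, "y": 0, "z": 2, "ax": 0, "ay": 0, "az": 0, "claw": 1},
    {"x": 0, "y": 0, "z": 0, "ax": 0, "ay": 0, "az": 0, "claw": 1},
  ],
)

```text
time_s: 28.98
tool_pos: [0.4831, -0.3149, 0.0417]
tcp_rot: [-0.003, 0.018, 1.0, -0.001]
wrist_force: [0.0, 1.0, -0.2]
opening: 0.051
finger_force: 31.7
```

>>> play_rows(
  motion=[
    {"x": 0, "y": 0, "z": 1, "ax": 0, "ay": 0, "az": 0, "claw": 1},
    {"x": 0, "y": 0, "z": 0, "ax": 0, "ay": 0, "az": 0, "claw": 0},
    {"x": 0, "y": 0, "z": 0, "ax": 0, "ay": 0, "az": 0, "claw": -0.6},
    {"x": 0, "y": 0, "z": 0, "ax": 0, "ay": 0, "az": 0, "claw": -0.6},
    {"x": 0, "y": 0, "z": -15, "ax": 0, "ay": 0, "az": 0, "claw": -0.6},
    {"x": 0, "y": 0, "z": -40, "ax": 0, "ay": 0, "az": 0, "claw": -0.6},
    {"x": 10, "y": 50, "z": -40, "ax": 0, "ay": 0, "az": 0, "claw": -0.6},
    {"x": 10, "y": 50, "z": -40, "ax": 0, "ay": 0, "az": 0, "claw": -0.6},
    {"x": 10, "y": 50, "z": -20, "ax": 0, "ay": 0, "az": 0, "claw": -0.6},
    {"x": 10, "y": 50, "z": 0, "ax": 0, "ay": 0, "az": 0, "claw": -0.6},
    {"x": 10, "y": 50, "z": 0, "ax": 0, "ay": 0, "az": 0, "claw": -0.6},
    {"x": 0, "y": 0, "z": 0, "ax": 0, "ay": 0, "az": 0, "claw": -0.6},
  ],
)

```text
time_s: 30.48
tool_pos: [0.4427, -0.0638, 0.1942]
tcp_rot: [-0.002, 0.016, 1.0, -0.001]
wrist_force: [0.6, -0.5, -0.5]
opening: 0.0687
finger_force: 0.0
```

```bash
python3 - <<'E'
from h import *
p,M=cur(); print(p)
c=cam("wrist"); np.savez("pics/w10.npz",**c)
print("S",circles(c,.048,25,(.33,.48,0,.16),20,2)); print("placed",circles(c,.061,25,(.42,.54,-.37,-.26),18,2),"L",circles(c,.06,32,(.33,.58,.06,.26),24,2))
E
python3 pick.py .3935 .0905 .028 -0.6
```

```text
[ 0.44273291 -0.06383225  0.19417393]
S [(np.float32(0.3937), np.float32(0.0932), 24.5), (np.float32(0.4778), np.float32(0.1187), 24.4)]
placed [(np.float32(0.4853), np.float32(-0.3147), 26.1)] L [(np.float32(0.4892), np.float32(0.1452), 31.5)]
[{"x": 14, "y": 39, "z": 18, "ax": 0, "ay": 0, "az": -0.02, "claw": -0.6}, {"x": 13, "y": 38, "z": 19, "ax": 0, "ay": 0, "az": -0.02, "claw": -0.6}, {"x": 12, "y": 40, "z": 18, "ax": 0, "ay": 0, "az": -0.02, "claw": -0.6}, {"x": 11, "y": 39, "z": 19, "ax": 0, "ay": 0, "az": -0.02, "claw": -0.6}]
[{"x": 0, "y": 0, "z": 23, "ax": 0, "ay": 0, "az": 0, "claw": -0.6}, {"x": 0, "y": 0, "z": 23, "ax": 0, "ay": 0, "az": 0, "claw": -0.6}, {"x": 0, "y": 0, "z": 23, "ax": 0, "ay": 0, "az": 0, "claw": -0.6}, {"x": 0, "y": 0, "z": 23, "ax": 0, "ay": 0, "az": 0, "claw": -0.6}]
[0.3934153  0.09037054 0.0276949 ]
```

>>> play_rows(
  motion=[
    {"x": 14, "y": 39, "z": 18, "ax": 0, "ay": 0, "az": -0.02, "claw": -0.6},
    {"x": 13, "y": 38, "z": 19, "ax": 0, "ay": 0, "az": -0.02, "claw": -0.6},
    {"x": 12, "y": 40, "z": 18, "ax": 0, "ay": 0, "az": -0.02, "claw": -0.6},
    {"x": 11, "y": 39, "z": 19, "ax": 0, "ay": 0, "az": -0.02, "claw": -0.6},
    {"x": 0, "y": 0, "z": 0, "ax": 0, "ay": 0, "az": 0, "claw": -0.6},
    {"x": 0, "y": 0, "z": 0, "ax": 0, "ay": 0, "az": 0, "claw": -0.6},
  ],
)

```text
time_s: 31.28
tool_pos: [0.3951, 0.089, 0.1191]
tcp_rot: [-0.002, -0.022, 1.0, -0.001]
wrist_force: [-0.7, 0.1, 0.8]
opening: 0.0683
finger_force: 0.0
```

```bash
python3 - <<'E'
from h import *
p,M=cur(); print(p)
c=cam("wrist"); print("S",circles(c,.048,25,(.34,.44,.04,.15),20,2))
E
python3 pick.py .3932 .091 .028 -0.6
```

```text
[0.39506003 0.08897698 0.11910033]
S [(np.float32(0.3928), np.float32(0.0938), 24.5)]
[{"x": 0, "y": 1, "z": 23, "ax": 0, "ay": 0, "az": 0, "claw": -0.6}, {"x": 1, "y": 0, "z": 23, "ax": 0, "ay": 0, "az": 0, "claw": -0.6}, {"x": 0, "y": 1, "z": 22, "ax": 0, "ay": 0, "az": 0, "claw": -0.6}, {"x": 1, "y": 1, "z": 23, "ax": 0, "ay": 0, "az": -0.01, "claw": -0.6}]
[0.39273136 0.09141416 0.02817517]
```

>>> play_rows(
  motion=[
    {"x": 0, "y": 2, "z": 23, "ax": 0, "ay": 0, "az": 0, "claw": -0.6},
    {"x": 1, "y": 1, "z": 23, "ax": 0, "ay": 0, "az": 0, "claw": -0.6},
    {"x": 0, "y": 0, "z": 23, "ax": 0, "ay": 0, "az": 0, "claw": -0.6},
    {"x": 1, "y": 0, "z": 23, "ax": 0, "ay": 0, "az": 0, "claw": -0.6},
    {"x": 0, "y": 0, "z": 0, "ax": 0, "ay": 0, "az": 0, "claw": 1},
    {"x": 0, "y": 0, "z": 0, "ax": 0, "ay": 0, "az": 0, "claw": 1},
    {"x": 0, "y": 0, "z": 0, "ax": 0, "ay": 0, "az": 0, "claw": 1},
    {"x": 0, "y": 0, "z": 0, "ax": 0, "ay": 0, "az": 0, "claw": 1},
  ],
)

```text
time_s: 32.33
tool_pos: [0.3919, 0.0923, 0.0271]
tcp_rot: [-0.002, -0.022, 1.0, -0.001]
wrist_force: [-0.3, 0.5, -1.1]
opening: 0.0511
finger_force: 31.3
```

```bash
python3 place.py .4105 -.312 .028
```

```text
[{"x": 0, "y": 0, "z": -36, "ax": 0, "ay": 0, "az": 0, "claw": 1}, {"x": 0, "y": 0, "z": -35, "ax": 0, "ay": 0, "az": 0, "claw": 1}, {"x": 0, "y": 0, "z": -36, "ax": 0, "ay": 0, "az": 0, "claw": 1}, {"x": 1, "y": 0, "z": -36, "ax": 0, "ay": 0, "az": 0, "claw": 1}, {"x": 0, "y": -51, "z": 3, "ax": 0, "ay": 0, "az": 0.01, "claw": 1}, {"x": -1, "y": -50, "z": 2, "ax": 0, "ay": 0, "az": 0.01, "claw": 1}, {"x": -1, "y": -51, "z": 3, "ax": 0, "ay": 0, "az": 0.01, "claw": 1}, {"x": -2, "y": -50, "z": 3, "ax": 0, "ay": 0, "az": 0.01, "claw": 1}, {"x": -2, "y": -51, "z": 2, "ax": 0, "ay": 0, "az": 0.01, "claw": 1}, {"x": -3, "y": -51, "z": 3, "ax": 0, "ay": 0, "az": 0.01, "claw": 1}, {"x": -3, "y": -50, "z": 2, "ax": 0, "ay": 0, "az": 0.01, "claw": 1}, {"x": -4, "y": -51, "z": 3, "ax": 0, "ay": 0, "az": 0.01, "claw": 1}]
[{"x": 0, "y": 0, "z": 31, "ax": 0, "ay": 0, "az": 0, "claw": 1}, {"x": 0, "y": 0, "z": 31, "ax": 0, "ay": 0, "az": 0, "claw": 1}, {"x": 0, "y": 1, "z": 31, "ax": 0, "ay": 0, "az": 0, "claw": 1}]
[ 0.41066058 -0.3116646   0.0570982 ]
```

>>> play_rows(
  motion=[
    {"x": 0, "y": 0, "z": -36, "ax": 0, "ay": 0, "az": 0, "claw": 1},
    {"x": 0, "y": 0, "z": -35, "ax": 0, "ay": 0, "az": 0, "claw": 1},
    {"x": 0, "y": 0, "z": -36, "ax": 0, "ay": 0, "az": 0, "claw": 1},
    {"x": 1, "y": 0, "z": -36, "ax": 0, "ay": 0, "az": 0, "claw": 1},
    {"x": 0, "y": -51, "z": 3, "ax": 0, "ay": 0, "az": 0.01, "claw": 1},
    {"x": -1, "y": -50, "z": 2, "ax": 0, "ay": 0, "az": 0.01, "claw": 1},
    {"x": -1, "y": -51, "z": 3, "ax": 0, "ay": 0, "az": 0.01, "claw": 1},
    {"x": -2, "y": -50, "z": 3, "ax": 0, "ay": 0, "az": 0.01, "claw": 1},
    {"x": -2, "y": -51, "z": 2, "ax": 0, "ay": 0, "az": 0.01, "claw": 1},
    {"x": -3, "y": -51, "z": 3, "ax": 0, "ay": 0, "az": 0.01, "claw": 1},
    {"x": -3, "y": -50, "z": 2, "ax": 0, "ay": 0, "az": 0.01, "claw": 1},
    {"x": -4, "y": -51, "z": 3, "ax": 0, "ay": 0, "az": 0.01, "claw": 1},
  ],
)

```text
time_s: 33.83
tool_pos: [0.4106, -0.3141, 0.1498]
tcp_rot: [-0.002, 0.018, 1.0, -0.002]
wrist_force: [0.9, -0.3, -0.9]
opening: 0.0509
finger_force: 31.8
```

>>> play_rows(
  motion=[
    {"x": 0, "y": 0, "z": 31, "ax": 0, "ay": 0, "az": 0, "claw": 1},
    {"x": 0, "y": 0, "z": 31, "ax": 0, "ay": 0, "az": 0, "claw": 1},
    {"x": 0, "y": 1, "z": 31, "ax": 0, "ay": 0, "az": 0, "claw": 1},
    {"x": 0, "y": 0, "z": 0, "ax": 0, "ay": 0, "az": 0, "claw": 1},
    {"x": 0, "y": 0, "z": 0, "ax": 0, "ay": 0, "az": 0, "claw": 1},
  ],
)

```text
time_s: 34.45
tool_pos: [0.4108, -0.312, 0.0576]
tcp_rot: [-0.002, 0.018, 1.0, -0.002]
wrist_force: [0.1, -0.3, -0.5]
opening: 0.0512
finger_force: 31.8
```

>>> play_rows(
  motion=[
    {"x": 0, "y": 0, "z": 4, "ax": 0, "ay": 0, "az": 0, "claw": 1},
    {"x": 0, "y": 0, "z": 4, "ax": 0, "ay": 0, "az": 0, "claw": 1},
    {"x": 0, "y": 0, "z": 4, "ax": 0, "ay": 0, "az": 0, "claw": 1},
    {"x": 0, "y": 0, "z": 2, "ax": 0, "ay": 0, "az": 0, "claw": 1},
    {"x": 0, "y": 0, "z": 0, "ax": 0, "ay": 0, "az": 0, "claw": 1},
  ],
)

```text
time_s: 35.08
tool_pos: [0.4102, -0.3115, 0.0423]
tcp_rot: [-0.003, 0.018, 1.0, -0.001]
wrist_force: [-0.3, -0.1, -1.0]
opening: 0.0509
finger_force: 31.8
```

Down in the pocket with no resistance. I'll release it and go towards pot A.

>>> play_rows(
  motion=[
    {"x": 0, "y": 0, "z": 2, "ax": 0, "ay": 0, "az": 0, "claw": 1},
    {"x": 0, "y": 0, "z": 0, "ax": 0, "ay": 0, "az": 0, "claw": 0},
    {"x": 0, "y": 0, "z": 0, "ax": 0, "ay": 0, "az": 0, "claw": -0.6},
    {"x": 0, "y": 0, "z": 0, "ax": 0, "ay": 0, "az": 0, "claw": -0.6},
    {"x": 0, "y": 0, "z": -15, "ax": 0, "ay": 0, "az": 0, "claw": -0.6},
    {"x": 0, "y": 0, "z": -40, "ax": 0, "ay": 0, "az": 0, "claw": -1},
    {"x": 0, "y": 50, "z": -40, "ax": 0, "ay": 0, "az": 0, "claw": -1},
    {"x": 0, "y": 60, "z": -40, "ax": 0, "ay": 0, "az": 0, "claw": -1},
    {"x": 0, "y": 60, "z": -20, "ax": 0, "ay": 0, "az": 0, "claw": -1},
    {"x": 0, "y": 60, "z": 0, "ax": 0, "ay": 0, "az": 0, "claw": -1},
    {"x": -20, "y": 60, "z": 0, "ax": 0, "ay": 0, "az": -0.02, "claw": -1},
    {"x": 0, "y": 60, "z": 0, "ax": 0, "ay": 0, "az": -0.02, "claw": -1},
  ],
)

```text
time_s: 36.58
tool_pos: [0.4426, 0.0291, 0.1893]
tcp_rot: [-0.001, -0.002, 1.0, -0.001]
wrist_force: [0.1, 0.1, 0.1]
opening: 0.0853
finger_force: 0.0
```

```bash
python3 - <<'E'
from h import *
p,M=cur(); print(p)
c=cam("wrist"); np.savez("pics/w11.npz",**c)
print("L",circles(c,.06,32,(.33,.58,.06,.28),24,2))
E
python3 pick.py .4885 .1455 .0345 -1
```

```text
[0.4426073  0.02906397 0.18929186]
L [(np.float32(0.3917), np.float32(0.2058), 31.5)]
[{"x": -16, "y": 37, "z": 23, "ax": 0, "ay": 0, "az": -0.01, "claw": -1}, {"x": -17, "y": 36, "z": 23, "ax": 0, "ay": 0, "az": -0.02, "claw": -1}, {"x": -17, "y": 36, "z": 23, "ax": 0, "ay": 0, "az": -0.01, "claw": -1}]
[{"x": 0, "y": 0, "z": 21, "ax": 0, "ay": 0, "az": 0, "claw": -1}, {"x": 0, "y": 0, "z": 22, "ax": 0, "ay": 0, "az": 0, "claw": -1}, {"x": 0, "y": 0, "z": 21, "ax": 0, "ay": 0, "az": 0, "claw": -1}, {"x": -1, "y": 0, "z": 22, "ax": 0, "ay": 0, "az": 0, "claw": -1}]
[0.48901187 0.14514937 0.03405051]
```

>>> play_rows(
  motion=[
    {"x": -16, "y": 37, "z": 23, "ax": 0, "ay": 0, "az": -0.01, "claw": -1},
    {"x": -17, "y": 36, "z": 23, "ax": 0, "ay": 0, "az": -0.02, "claw": -1},
    {"x": -17, "y": 36, "z": 23, "ax": 0, "ay": 0, "az": -0.01, "claw": -1},
    {"x": 0, "y": 0, "z": 0, "ax": 0, "ay": 0, "az": 0, "claw": -1},
    {"x": 0, "y": 0, "z": 0, "ax": 0, "ay": 0, "az": 0, "claw": -1},
  ],
)

```text
time_s: 37.25
tool_pos: [0.4895, 0.1367, 0.1192]
tcp_rot: [-0.002, -0.022, 1.0, -0.001]
wrist_force: [-0.4, -0.8, 0.5]
opening: 0.0846
finger_force: 0.0
```

```bash
python3 - <<'E'
from h import *
p,M=cur(); print(p)
c=cam("wrist"); print("L",circles(c,.06,32,(.43,.55,.08,.21),20,2),circles(c,.06,32,(.34,.44,.14,.26),20,2))
E
python3 pick.py .4885 .1455 .0345 -1
```

```text
[0.48947554 0.13667553 0.11923267]
L [(np.float32(0.4908), np.float32(0.1462), 31.5)] [(np.float32(0.3913), np.float32(0.2052), 31.5)]
[{"x": 0, "y": 2, "z": 21, "ax": 0, "ay": 0, "az": 0, "claw": -1}, {"x": 0, "y": 3, "z": 21, "ax": 0, "ay": 0, "az": 0, "claw": -1}, {"x": 0, "y": 2, "z": 22, "ax": 0, "ay": 0, "az": 0, "claw": -1}, {"x": 0, "y": 2, "z": 21, "ax": 0, "ay": 0, "az": 0, "claw": -1}]
[0.4888375  0.14510649 0.03443574]
```

>>> play_rows(
  motion=[
    {"x": 0, "y": 9, "z": 10, "ax": 0, "ay": 0, "az": 0, "claw": -1},
    {"x": 0, "y": 0, "z": 26, "ax": 0, "ay": 0, "az": 0, "claw": -1},
    {"x": 0, "y": 0, "z": 25, "ax": 0, "ay": 0, "az": 0, "claw": -1},
    {"x": 0, "y": 0, "z": 24, "ax": 0, "ay": 0, "az": 0, "claw": -1},
    {"x": 0, "y": 0, "z": 0, "ax": 0, "ay": 0, "az": 0, "claw": 1},
    {"x": 0, "y": 0, "z": 0, "ax": 0, "ay": 0, "az": 0, "claw": 1},
    {"x": 0, "y": 0, "z": 0, "ax": 0, "ay": 0, "az": 0, "claw": 1},
    {"x": 0, "y": 0, "z": 0, "ax": 0, "ay": 0, "az": 0, "claw": 1},
  ],
  grip_force=35,
)

```text
time_s: 38.3
tool_pos: [0.489, 0.1457, 0.0341]
tcp_rot: [-0.002, -0.022, 1.0, -0.001]
wrist_force: [-0.4, -0.3, -1.4]
opening: 0.0633
finger_force: 39.6
```

```bash
python3 place.py .478 -.190 .0345
```

```text
[{"x": 0, "y": 0, "z": -34, "ax": 0, "ay": 0, "az": 0, "claw": 1}, {"x": 0, "y": 0, "z": -34, "ax": 0, "ay": 0, "az": 0, "claw": 1}, {"x": 0, "y": 0, "z": -34, "ax": 0, "ay": 0, "az": 0, "claw": 1}, {"x": 1, "y": 0, "z": -34, "ax": 0, "ay": 0, "az": 0, "claw": 1}, {"x": 4, "y": -48, "z": 3, "ax": 0, "ay": 0, "az": 0, "claw": 1}, {"x": 3, "y": -48, "z": 3, "ax": 0, "ay": 0, "az": 0, "claw": 1}, {"x": 4, "y": -48, "z": 3, "ax": 0, "ay": 0, "az": 0, "claw": 1}, {"x": 3, "y": -47, "z": 3, "ax": 0, "ay": 0, "az": 0, "claw": 1}, {"x": 4, "y": -48, "z": 3, "ax": 0, "ay": 0, "az": 0, "claw": 1}, {"x": 4, "y": -48, "z": 3, "ax": 0, "ay": 0, "az": 0, "claw": 1}, {"x": 3, "y": -48, "z": 3, "ax": 0, "ay": 0, "az": 0, "claw": 1}]
[{"x": 0, "y": 0, "z": 29, "ax": 0, "ay": 0, "az": 0, "claw": 1}, {"x": 0, "y": 0, "z": 29, "ax": 0, "ay": 0, "az": 0, "claw": 1}, {"x": 0, "y": 0, "z": 28, "ax": 0, "ay": 0, "az": 0, "claw": 1}]
[ 0.47787051 -0.19007337  0.06389667]
```

>>> play_rows(
  motion=[
    {"x": 0, "y": 0, "z": -34, "ax": 0, "ay": 0, "az": 0, "claw": 1},
    {"x": 0, "y": 0, "z": -34, "ax": 0, "ay": 0, "az": 0, "claw": 1},
    {"x": 0, "y": 0, "z": -34, "ax": 0, "ay": 0, "az": 0, "claw": 1},
    {"x": 1, "y": 0, "z": -34, "ax": 0, "ay": 0, "az": 0, "claw": 1},
    {"x": 4, "y": -48, "z": 3, "ax": 0, "ay": 0, "az": 0, "claw": 1},
    {"x": 3, "y": -48, "z": 3, "ax": 0, "ay": 0, "az": 0, "claw": 1},
    {"x": 4, "y": -48, "z": 3, "ax": 0, "ay": 0, "az": 0, "claw": 1},
    {"x": 3, "y": -47, "z": 3, "ax": 0, "ay": 0, "az": 0, "claw": 1},
    {"x": 4, "y": -48, "z": 3, "ax": 0, "ay": 0, "az": 0, "claw": 1},
    {"x": 4, "y": -48, "z": 3, "ax": 0, "ay": 0, "az": 0, "claw": 1},
    {"x": 3, "y": -48, "z": 3, "ax": 0, "ay": 0, "az": 0, "claw": 1},
  ],
)

```text
time_s: 39.67
tool_pos: [0.4778, -0.1915, 0.1496]
tcp_rot: [-0.002, -0.022, 1.0, -0.001]
wrist_force: [0.6, -0.2, -0.7]
opening: 0.0636
finger_force: 39.8
```

>>> play_rows(
  motion=[
    {"x": 0, "y": 0, "z": 29, "ax": 0, "ay": 0, "az": 0, "claw": 1},
    {"x": 0, "y": 0, "z": 29, "ax": 0, "ay": 0, "az": 0, "claw": 1},
    {"x": 0, "y": 0, "z": 28, "ax": 0, "ay": 0, "az": 0, "claw": 1},
    {"x": 0, "y": 0, "z": 0, "ax": 0, "ay": 0, "az": 0, "claw": 1},
    {"x": 0, "y": 0, "z": 0, "ax": 0, "ay": 0, "az": 0, "claw": 1},
  ],
)

```text
time_s: 40.3
tool_pos: [0.4781, -0.1903, 0.0644]
tcp_rot: [-0.002, -0.022, 1.0, -0.002]
wrist_force: [-0.1, 0.5, -1.6]
opening: 0.0636
finger_force: 39.6
```

>>> play_rows(
  motion=[
    {"x": 0, "y": 0, "z": 4, "ax": 0, "ay": 0, "az": 0, "claw": 1},
    {"x": 0, "y": 0, "z": 4, "ax": 0, "ay": 0, "az": 0, "claw": 1},
    {"x": 0, "y": 0, "z": 4, "ax": 0, "ay": 0, "az": 0, "claw": 1},
    {"x": 0, "y": 0, "z": 2, "ax": 0, "ay": 0, "az": 0, "claw": 1},
    {"x": 0, "y": 0, "z": 0, "ax": 0, "ay": 0, "az": 0, "claw": 1},
  ],
)

```text
time_s: 40.92
tool_pos: [0.4774, -0.19, 0.0491]
tcp_rot: [-0.003, -0.022, 1.0, -0.001]
wrist_force: [-0.2, -0.2, -1.1]
opening: 0.0634
finger_force: 39.6
```

Foot at about 15 mm and no contact, so it's in the pocket. I'll lower it, release, and go for pot C.

>>> play_rows(
  motion=[
    {"x": 0, "y": 0, "z": 2, "ax": 0, "ay": 0, "az": 0, "claw": 1},
    {"x": 0, "y": 0, "z": 0, "ax": 0, "ay": 0, "az": 0, "claw": 0},
    {"x": 0, "y": 0, "z": 0, "ax": 0, "ay": 0, "az": 0, "claw": -1},
    {"x": 0, "y": 0, "z": 0, "ax": 0, "ay": 0, "az": 0, "claw": -1},
    {"x": 0, "y": 0, "z": -15, "ax": 0, "ay": 0, "az": 0, "claw": -1},
    {"x": 0, "y": 0, "z": -40, "ax": 0, "ay": 0, "az": 0, "claw": -1},
    {"x": 10, "y": 50, "z": -40, "ax": 0, "ay": 0, "az": 0, "claw": -1},
    {"x": 10, "y": 60, "z": -30, "ax": 0, "ay": 0, "az": 0, "claw": -1},
    {"x": 20, "y": 60, "z": 0, "ax": 0, "ay": 0, "az": 0, "claw": -1},
    {"x": 20, "y": 60, "z": 0, "ax": 0, "ay": 0, "az": 0, "claw": -1},
    {"x": 0, "y": 60, "z": 0, "ax": 0, "ay": 0, "az": 0, "claw": -1},
    {"x": 0, "y": 60, "z": 0, "ax": 0, "ay": 0, "az": 0, "claw": -1},
  ],
)

```text
time_s: 42.42
tool_pos: [0.4045, 0.1512, 0.1696]
tcp_rot: [-0.001, -0.022, 1.0, -0.001]
wrist_force: [1.8, -0.3, 0.6]
opening: 0.0854
finger_force: 0.0
```

```bash
python3 pick.py .390 .205 .0345 -1
```

```text
[{"x": 6, "y": 27, "z": 25, "ax": 0, "ay": 0, "az": 0, "claw": -1}, {"x": 6, "y": 27, "z": 25, "ax": 0, "ay": 0, "az": 0, "claw": -1}]
[{"x": 0, "y": 0, "z": 21, "ax": 0, "ay": 0, "az": 0, "claw": -1}, {"x": 0, "y": 0, "z": 22, "ax": 0, "ay": 0, "az": 0, "claw": -1}, {"x": 0, "y": 0, "z": 21, "ax": 0, "ay": 0, "az": 0, "claw": -1}, {"x": 0, "y": 1, "z": 21, "ax": 0, "ay": 0, "az": 0, "claw": -1}]
[0.38972702 0.20534738 0.03453325]
```

>>> play_rows(
  motion=[
    {"x": 6, "y": 23, "z": 25, "ax": 0, "ay": 0, "az": 0, "claw": -1},
    {"x": 6, "y": 23, "z": 25, "ax": 0, "ay": 0, "az": 0, "claw": -1},
    {"x": 0, "y": 0, "z": 0, "ax": 0, "ay": 0, "az": 0, "claw": -1},
    {"x": 0, "y": 0, "z": 0, "ax": 0, "ay": 0, "az": 0, "claw": -1},
  ],
)

```text
time_s: 42.92
tool_pos: [0.3911, 0.1945, 0.1192]
tcp_rot: [-0.002, -0.022, 1.0, -0.001]
wrist_force: [-0.0, 0.2, 0.3]
opening: 0.0854
finger_force: 0.0
```

```bash
python3 - <<'E'
from h import *
p,M=cur(); print(p)
c=cam("wrist"); print("L",circles(c,.06,32,(.34,.44,.14,.27),20,2))
E
python3 pick.py .390 .205 .0345 -1
```

```text
[0.3911084  0.19447889 0.11918293]
L [(np.float32(0.3898), np.float32(0.2048), 31.5)]
[{"x": 0, "y": 3, "z": 21, "ax": 0, "ay": 0, "az": 0, "claw": -1}, {"x": 0, "y": 2, "z": 21, "ax": 0, "ay": 0, "az": 0, "claw": -1}, {"x": 0, "y": 3, "z": 22, "ax": 0, "ay": 0, "az": 0, "claw": -1}, {"x": 1, "y": 3, "z": 21, "ax": 0, "ay": 0, "az": 0, "claw": -1}]
[0.38960195 0.20502708 0.03423148]
```

>>> play_rows(
  motion=[
    {"x": 0, "y": 10, "z": 10, "ax": 0, "ay": 0, "az": 0, "claw": -1},
    {"x": 0, "y": 0, "z": 26, "ax": 0, "ay": 0, "az": 0, "claw": -1},
    {"x": 0, "y": 0, "z": 25, "ax": 0, "ay": 0, "az": 0, "claw": -1},
    {"x": 1, "y": 0, "z": 24, "ax": 0, "ay": 0, "az": 0, "claw": -1},
    {"x": 0, "y": 0, "z": 0, "ax": 0, "ay": 0, "az": 0, "claw": 1},
    {"x": 0, "y": 0, "z": 0, "ax": 0, "ay": 0, "az": 0, "claw": 1},
    {"x": 0, "y": 0, "z": 0, "ax": 0, "ay": 0, "az": 0, "claw": 1},
    {"x": 0, "y": 0, "z": 0, "ax": 0, "ay": 0, "az": 0, "claw": 1},
  ],
)

```text
time_s: 43.98
tool_pos: [0.389, 0.2045, 0.0335]
tcp_rot: [-0.002, -0.022, 1.0, -0.001]
wrist_force: [0.3, 0.1, -1.7]
opening: 0.0657
finger_force: 39.0
```

```bash
python3 place.py .405 -.193 .0345
```

```text
[{"x": 0, "y": 0, "z": -34, "ax": 0, "ay": 0, "az": 0, "claw": 1}, {"x": 0, "y": 0, "z": -34, "ax": 0, "ay": 0, "az": 0, "claw": 1}, {"x": 0, "y": 0, "z": -34, "ax": 0, "ay": 0, "az": 0, "claw": 1}, {"x": 1, "y": 0, "z": -34, "ax": 0, "ay": 0, "az": 0, "claw": 1}, {"x": 0, "y": -50, "z": 3, "ax": 0, "ay": 0, "az": 0, "claw": 1}, {"x": 0, "y": -50, "z": 2, "ax": 0, "ay": 0, "az": 0, "claw": 1}, {"x": 0, "y": -49, "z": 3, "ax": 0, "ay": 0, "az": 0, "claw": 1}, {"x": 0, "y": -50, "z": 2, "ax": 0, "ay": 0, "az": 0, "claw": 1}, {"x": 1, "y": -50, "z": 3, "ax": 0, "ay": 0, "az": 0, "claw": 1}, {"x": 0, "y": -50, "z": 2, "ax": 0, "ay": 0, "az": 0, "claw": 1}, {"x": 0, "y": -49, "z": 3, "ax": 0, "ay": 0, "az": 0, "claw": 1}, {"x": 0, "y": -50, "z": 2, "ax": 0, "ay": 0, "az": 0, "claw": 1}]
[{"x": 0, "y": 0, "z": 29, "ax": 0, "ay": 0, "az": 0, "claw": 1}, {"x": 0, "y": 0, "z": 29, "ax": 0, "ay": 0, "az": 0, "claw": 1}, {"x": 0, "y": 0, "z": 29, "ax": 0, "ay": 0, "az": 0, "claw": 1}]
[ 0.40459446 -0.19311175  0.06337129]
```

>>> play_rows(
  motion=[
    {"x": 0, "y": 0, "z": -34, "ax": 0, "ay": 0, "az": 0, "claw": 1},
    {"x": 0, "y": 0, "z": -34, "ax": 0, "ay": 0, "az": 0, "claw": 1},
    {"x": 0, "y": 0, "z": -34, "ax": 0, "ay": 0, "az": 0, "claw": 1},
    {"x": 1, "y": 0, "z": -34, "ax": 0, "ay": 0, "az": 0, "claw": 1},
    {"x": 0, "y": -50, "z": 3, "ax": 0, "ay": 0, "az": 0, "claw": 1},
    {"x": 0, "y": -50, "z": 2, "ax": 0, "ay": 0, "az": 0, "claw": 1},
    {"x": 0, "y": -49, "z": 3, "ax": 0, "ay": 0, "az": 0, "claw": 1},
    {"x": 0, "y": -50, "z": 2, "ax": 0, "ay": 0, "az": 0, "claw": 1},
    {"x": 1, "y": -50, "z": 3, "ax": 0, "ay": 0, "az": 0, "claw": 1},
    {"x": 0, "y": -50, "z": 2, "ax": 0, "ay": 0, "az": 0, "claw": 1},
    {"x": 0, "y": -49, "z": 3, "ax": 0, "ay": 0, "az": 0, "claw": 1},
    {"x": 0, "y": -50, "z": 2, "ax": 0, "ay": 0, "az": 0, "claw": 1},
  ],
)

```text
time_s: 45.48
tool_pos: [0.4045, -0.1947, 0.1502]
tcp_rot: [-0.002, -0.022, 1.0, -0.001]
wrist_force: [1.3, 0.7, -1.3]
opening: 0.0655
finger_force: 39.7
```

>>> play_rows(
  motion=[
    {"x": 0, "y": 0, "z": 29, "ax": 0, "ay": 0, "az": 0, "claw": 1},
    {"x": 0, "y": 0, "z": 29, "ax": 0, "ay": 0, "az": 0, "claw": 1},
    {"x": 0, "y": 0, "z": 29, "ax": 0, "ay": 0, "az": 0, "claw": 1},
    {"x": 0, "y": 0, "z": 0, "ax": 0, "ay": 0, "az": 0, "claw": 1},
    {"x": 0, "y": 0, "z": 0, "ax": 0, "ay": 0, "az": 0, "claw": 1},
  ],
)

```text
time_s: 46.1
tool_pos: [0.4047, -0.1935, 0.0639]
tcp_rot: [-0.002, -0.022, 1.0, -0.002]
wrist_force: [-0.4, -0.5, -0.9]
opening: 0.0655
finger_force: 39.7
```

>>> play_rows(
  motion=[
    {"x": 0, "y": 0, "z": 4, "ax": 0, "ay": 0, "az": 0, "claw": 1},
    {"x": 0, "y": 0, "z": 4, "ax": 0, "ay": 0, "az": 0, "claw": 1},
    {"x": 0, "y": 0, "z": 4, "ax": 0, "ay": 0, "az": 0, "claw": 1},
    {"x": 0, "y": 0, "z": 2, "ax": 0, "ay": 0, "az": 0, "claw": 1},
    {"x": 0, "y": 0, "z": 0, "ax": 0, "ay": 0, "az": 0, "claw": 1},
  ],
)

```text
time_s: 46.72
tool_pos: [0.4041, -0.1932, 0.0487]
tcp_rot: [-0.003, -0.022, 1.0, -0.001]
wrist_force: [-0.1, 0.6, -0.7]
opening: 0.0652
finger_force: 39.7
```

Lower, release, rise clear, then check everything.

>>> play_rows(
  motion=[
    {"x": 0, "y": 0, "z": 2, "ax": 0, "ay": 0, "az": 0, "claw": 1},
    {"x": 0, "y": 0, "z": 0, "ax": 0, "ay": 0, "az": 0, "claw": 0},
    {"x": 0, "y": 0, "z": 0, "ax": 0, "ay": 0, "az": 0, "claw": -1},
    {"x": 0, "y": 0, "z": 0, "ax": 0, "ay": 0, "az": 0, "claw": -1},
    {"x": 0, "y": 0, "z": -15, "ax": 0, "ay": 0, "az": 0, "claw": -1},
    {"x": 0, "y": 0, "z": -40, "ax": 0, "ay": 0, "az": 0, "claw": -1},
    {"x": 0, "y": 0, "z": -40, "ax": 0, "ay": 0, "az": 0, "claw": -1},
    {"x": 0, "y": 30, "z": -50, "ax": 0, "ay": 0, "az": 0, "claw": -1},
    {"x": 0, "y": 50, "z": -50, "ax": 0, "ay": 0, "az": 0, "claw": -1},
    {"x": 0, "y": 50, "z": -30, "ax": 0, "ay": 0, "az": 0, "claw": -1},
    {"x": 0, "y": 0, "z": 0, "ax": 0, "ay": 0, "az": 0, "claw": -1},
    {"x": 0, "y": 0, "z": 0, "ax": 0, "ay": 0, "az": 0, "claw": -1},
  ],
)

```text
time_s: 48.22
tool_pos: [0.3998, -0.0686, 0.2656]
tcp_rot: [-0.002, -0.022, 1.0, -0.001]
wrist_force: [-0.2, 0.1, -0.0]
opening: 0.0853
finger_force: 0.0
```

Run:
```python
from h import *
print(cur()[0])
c=cam("top")["image"]; s=cam("scene")["image"]
a=cv2.resize(c[180:335,200:440],(600,388),interpolation=cv2.INTER_CUBIC)
b=cv2.resize(s[200:340,170:330],(240,210),interpolation=cv2.INTER_CUBIC)
b=cv2.resize(s[210:340,180:440],(600,300)[:2],interpolation=cv2.INTER_CUBIC)
cv2.imwrite("pics/end.png",np.vstack([cv2.resize(a,(460,298)),cv2.resize(b,(460,230))]))
```

```text
[ 0.39979354 -0.06859942  0.26556966]
```

View pics/end.png

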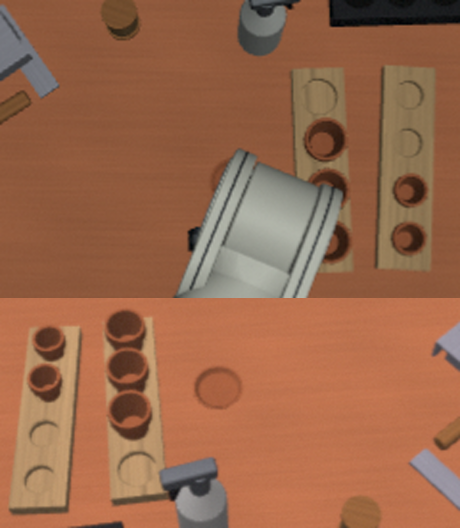

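The final picture shows three large pots at (127,330), (128,370), (131,413) and two small at (48,342), (45,381), all upright in their pockets. The bench is otherwise clear and nothing else has moved, so I'm handing in.

```bash
python3 -c "
from cell import *
print(sign_off())"
```

```text
the job is handed in; nothing more can be done
None
```

The lamp switch was fully in before any pot was lifted, all three large and two small pots stand upright in their own boards' pockets, and the job is handed in; no verdict came back.

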